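# Bring the timing notch of a guarded handwheel to the top and lock it

## Robot

A 7-joint arm with a two-finger parallel gripper is mounted at the origin on the work surface. World frame = base frame: x ahead of the robot, y to its left, z up, the work surface at z = 0. Lengths are in mm, angles in rad, forces in N, time in s.
With the tool pointing down it reaches from about 425 to 1025 mm from the base axis. Payload 9.4 kg.
Tool frame: the origin (TCP) lies at the very end of the fingers, on their centre line; the grasp point (between the pads) lies bot.grip_depth behind it (bot.grip_depth is the distance from the TCP to the grasp point, in mm); z points along the fingers, x is the direction in which the jaws open and shut, and the axes are right-handed (so a half turn about z gives the same grasp; the last joint's range is limited). The gripper opens to 93 mm and grips with 3 to 60 N. Pads are 15 mm wide; open, the fingers measure 128 mm over their backs; the gripper's body (75 mm by 188 mm) begins 65 mm behind the grasp point.
Start: joints at [1.247, 0.599, -0.003, 1.599, 0.002, 0.943, -0.08], TCP at [177.109, -703.034, 218.618] pointing down, gripper open.
Joint ranges: [-2.57, 2.57], [-0.35, 1.97], [-1.29, 1.29], [0.11, 2.56], [-1.05, 4.19], [0.11, 1.86], [-2.63, 2.63]. Speed limits (rad/s): [2.22, 2.22, 3.01, 3.01, 3.14, 3.14, 3.14].

## Interface

Orientations are given as a unit quaternion [w, x, y, z].
In Python, from rig import bot gives the robot as it stands.
- The arm moves only by the tool drive_tool, never from a script. Its argument "plan" is a list of rows, each an object of numbers: "tx", "ty", "tz": the shift along the tool's x, y, z in m; "turn": the turn about the tool's z in rad; "claw": the finger opening in m, from 0 to 0.093. In form: [{"tx": .., "ty": .., "tz": .., "turn": .., "claw": ..}, ...]. A call has exactly 8 rows; each row shifts and turns the commanded pose from where the row before left it, along the tool's axes as they then stand; what a row does not reach is not made up. A row lasts 1/10 s, in which the tool goes at most 50 mm and 8.59 degrees, less where a joint would pass 70% of its speed; a pose out of reach is approached as far as the arm can. A call with a gripper value outside its range is refused whole. The fingers move at their own pace and stop on an object; the grip force is fixed at half the most. Time passes only in rows, so rows that do not move let the fingers close, or fill a call up. It gives the time, the measured TCP pose, the force and the opening at its end, in the units of the state.
- bot.get_obs(): the state, without advancing time (a new reading comes with each control period).
- bot.read_camera(name): name is "scene" or "top"; returns a dict with "pixels" (420x560x3 uint8, blue, green, red), "fov_y" (degrees; the focal length in pixels is half the picture's height over the tangent of half this angle, whatever the lens; pixels are square), "cx", "cy" (the principal point, pixels), "R" (3x3) and "t" (3): a world point X has camera coordinates R X + t. Camera axes: x right, y down, z forward; pixel columns grow to the right and rows downward; lengths in mm; the calibration is good to about 2 mm. A picture is of the moment at which its call begins. There is no depth.
- bot.finish_job(): hands the job in, once; it reports no verdict.
The state is a dict: "time_s": time; "q": joint angles; "qd": joint speeds; "effort": joint torques, N m; "position": TCP position; "tcp_rot": TCP orientation; "ft_force": force on the tool from outside, world axes, zero at the start; "ft_torque": the same for the moment, N m; "gripper_width": finger opening in mm.
Only numpy, scipy, OpenCV 4.12 (cv2) and the standard library are available. Lean on these libraries where they do the work, as an engineer would, in place of code of your own. Each camera call takes 0.05 s, during which the arm holds its last target.

## Task

Lock the main shaft of this machine drive for servicing: rub the exposed rim of the guarded handwheel round with light fingertip pressure until the notch hidden in its edge comes to the top, in line with the lock bolt, and let the wheel stand there. Then slide the lock bolt fully home into the notch without forcing it, and let go. Press the rim with well under 20 N, and leave the bobbin board, bobbin, screwdriver and thread cone where they are.

Things in the scene. Friction and masses are not known exactly. Their poses are not given: they have to be found in the camera images.
- unit: Fixed drive unit. Origin on the table under the wheel's centre; y along the axle towards the bolt, z up. White guard 144 (x) x 62 (y) mm lets only the top of the wheel stand out: cheek discs of radius 54 mm about the axle at |y| 25 to 31 mm, end walls at |x| 66 to 72 mm, 120 mm high. Base plate 200 x 100 mm. Grey motor and black box (top 158 mm) at y -31 to -153 mm. Free space at +y
- wheel: Handwheel on a level axle. Origin on the axle, mid width, 100 mm up; its z points to the notch. Spins freely either way about y; about 0.3 N at the rim turns it, it soon stops by itself. Rub the smooth black tyre: radius 60 mm, y -22 to +4 mm; hard, and out of true by up to 2 mm, so its top (about 160 mm up) shifts as it turns. Aluminium edge with the notch: y +4 to +22 mm, radius 56 mm
- notch (a point): Middle of the notch in the wheel's aluminium edge: about 15 mm long round the rim, 16 mm deep, 18 mm wide, open outward and to the bolt side; starts hidden in the guard, turns with the wheel, 48 mm from the axle. At the top it is at x 0, y 13, z 148 mm of the unit, in line with the bolt; 2 mm off is free, and up to 4 mm off the bolt's round nose centres it, turning the wheel a little
- bolt_knob (a point): Centre of the black ball knob (18 mm diameter) on the lock bolt's upright pin (12 mm diameter, from the bolt's line 148 mm up to the knob). Moves with the bolt; with the bolt drawn back it is at x 0, y 75, z 180 mm of the unit. Free space beyond it in +y: push it towards the unit's -y (towards the wheel)
- bolt (a joint): Travel of the round-nosed steel lock bolt (11 mm diameter) towards the wheel (unit's -y), in m: 0 drawn back, 0.020 fully home in the notch (end stop). About 2.5 N of friction; stays where it is left. After about 3.5 mm the nose meets the wheel's edge and stops unless the notch is there
- board: Bystander: loose white bobbin board 60 x 160 mm, 18 mm thick, with four upright steel pins to 40 mm height; origin centre of its underside
- bobbin: Bystander: loose wound bobbin, 26 mm diameter, 15 mm tall, upright; origin centre of its underside
- driver: Bystander: small screwdriver 160 mm long, lying on the table
- cone: Bystander: thread cone, 66 mm diameter, 125 mm tall, standing; origin centre of its underside

How it is judged (in metres and radians):
On the way, in this order (a step that is already met when the one before it is completed fails the run):
1. the notch stands at the top, within 7 mm of the bolt's line, the wheel at rest and not touched, the bolt still out (x of notch in the frame of unit between -0.007 and 0.007 m and z of notch in the frame of unit above 0.14 m and angular speed of wheel below 0.15 rad/s and contact force between each of the arm, the fingers and wheel below 0.05 N and value of joint bolt below 0.006 m), for 0.2 s.
2. the lock bolt is home in the notch (value of joint bolt above 0.017 m), for 0.1 s.
At the end, for the whole second after the job is handed in: The lock bolt is home (at least 17 of its 20 mm) in the notch, the notch is at the top within 5 mm of the bolt's line, the wheel is at rest, nothing is touched, and the bystanders are where they were (value of joint bolt above 0.017 m and x of notch in the frame of unit between -0.005 and 0.005 m and z of notch in the frame of unit above 0.14 m and angular speed of wheel below 0.1 rad/s).
It fails at once if the wheel is pressed with more than 20 N (contact force between any of the fingers, the arm and wheel above 20 N).
It fails at once if the bolt is forced into the wheel: more than 30 N between them (contact force between wheel and bolt_c0 above 30 N).
It fails at once if the bobbin board, bobbin, screwdriver or thread cone is moved by more than 30 mm (distance of any of board, bobbin, driver, cone from where it was at the start of the episode above 0.03 m).
It also fails if it takes over 72 s, if anything falls off the work surface, if the arm or the gripper's body presses on something with over 40 N, if the wrist force passes 120 N, or if a joint passes its speed limit or range.

## Working session

There is one attempt and no reset: what is moved stays moved. The work goes in short steps, Python scripts to look and compute and a tool call to move; the robot and the scene stay as the last step left them, time stands still between calls to the robot, and variables do not carry over. Pictures are saved under pics/ and viewed, and the job is handed in when it is done.

Besides the shell and the picture viewer there is one more tool, called after "Call:" by a JSON object that holds its "op" and its "data", one argument or row to a line. drive_tool: Moves the arm, as the interface text tells. Its arguments: {"type":"object","properties":{"plan":{"type":"array","items":{"type":"object","properties":{"tx":{"type":"number"},"ty":{"type":"number"},"tz":{"type":"number"},"turn":{"type":"number"},"claw":{"type":"number"}}}}},"required":["plan"]}

```bash
ls; mkdir -p pics; python3 - <<'E'
from rig import bot
import cv2,numpy as np
for n in("scene","top"):
    c=bot.read_camera(n); cv2.imwrite(f"pics/{n}0.png",c["pixels"])
    np.savez(f"{n}.npz",**c)
    print(n,c["fov_y"],c["cx"],c["cy"],np.round(c["R"],4).tolist(),np.round(c["t"],1), {k for k in c})
o=bot.get_obs(); print(o, bot.grip_depth)
E
```

```text
pics
scene 44.36819110352496 276.7931310100132 204.86024847659453 [[-0.3962, 0.9181, -0.0093], [0.7485, 0.3172, -0.5824], [-0.5317, -0.2377, -0.8129]] [ 183.9 -263.6 1604.3] {'R', 'cx', 'cy', 'pixels', 't', 'fov_y'}
top 57.13741255822453 274.26860637501284 211.29686748831372 [[0.0096, -0.9998, -0.0156], [-0.9953, -0.0081, -0.0964], [0.0963, 0.0164, -0.9952]] [8.0000e-01 4.8120e+02 1.0228e+03] {'R', 'cx', 'cy', 'pixels', 't', 'fov_y'}
{'time_s': 0.1, 'q': array([ 1.24732719,  0.6000395 , -0.00251798,  1.60002707,  0.00181435,
        0.94291556, -0.07977759]), 'qd': array([-0.00057126, -0.00117857, -0.00129119, -0.00191862, -0.00026784,
        0.00061094, -0.00079525]), 'effort': array([ 6.08957576e-03, -7.66545510e+01,  1.50274515e+00, -2.52934885e+01,
       -5.22509089e-02,  1.36427864e-02,  4.06233085e-05]), 'position': array([ 176.95998669, -702.62960553,  217.85890944]), 'tcp_rot': array([-3.62617327e-04,  7.88776878e-01, -6.14679229e-01, -5.91726565e-04]), 'ft_force': array([-0.57663011,  0.03265663,  0.33388702]), 'ft_torque': array([ 0.00278302, -0.02622036, -0.03304956]), 'gripper_width': 93.48886125094769} 18.8
```

View pics/scene0.png

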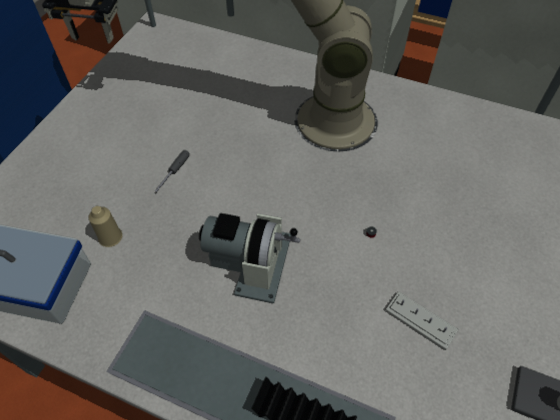

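View pics/top0.png

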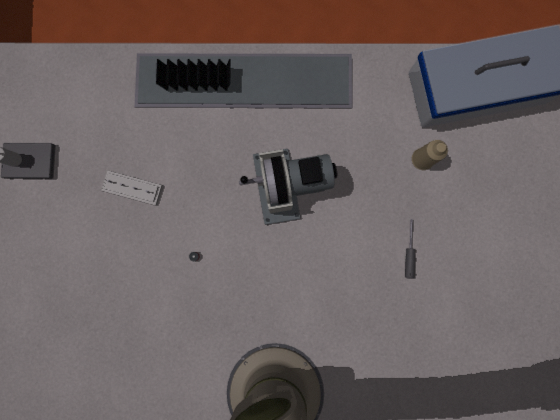

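```bash
cat > h.py <<'E'
import numpy as np,cv2
def f(c): return 210/np.tan(np.radians(float(c["fov_y"]))/2)
def proj(c,X):
    p=np.asarray(X,float)@np.asarray(c["R"]).T+c["t"]; return p[...,:2]/p[...,2:]*f(c)+[float(c["cx"]),float(c["cy"])]
def ray(c,u,v):
    R=np.asarray(c["R"]);d=R.T@np.array([(u-c["cx"])/f(c),(v-c["cy"])/f(c),1]); return -R.T@c["t"],d
def onz(c,u,v,z):
    o,d=ray(c,u,v); return o+d*(z-o[2])/d[2]
def tri(c1,p1,c2,p2):
    A=[];b=[]
    for c,p in((c1,p1),(c2,p2)):
        o,d=ray(c,*p); d/=np.linalg.norm(d); P=np.eye(3)-np.outer(d,d);A.append(P);b.append(P@o)
    X=np.linalg.lstsq(np.vstack(A),np.hstack(b),rcond=None)[0]; return X,[np.linalg.norm(A[i]@X-b[i]) for i in(0,1)]
def crop(c,x0,y0,w,h,s,fn):
    im=np.asarray(c["pixels"])[y0:y0+h,x0:x0+w]; im=cv2.resize(im,None,fx=s,fy=s,interpolation=cv2.INTER_CUBIC)
    im=np.clip(255*(im/255.)**0.6,0,255).astype(np.uint8); cv2.imwrite(fn,im)
E
python3 - <<'E'
from h import *
a=np.load("scene.npz");b=np.load("top.npz")
crop(a,185,200,130,110,6,"pics/s0c.png");crop(b,230,140,130,95,6,"pics/t0c.png")
E
```

```text
(no output)
```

View pics/s0c.png

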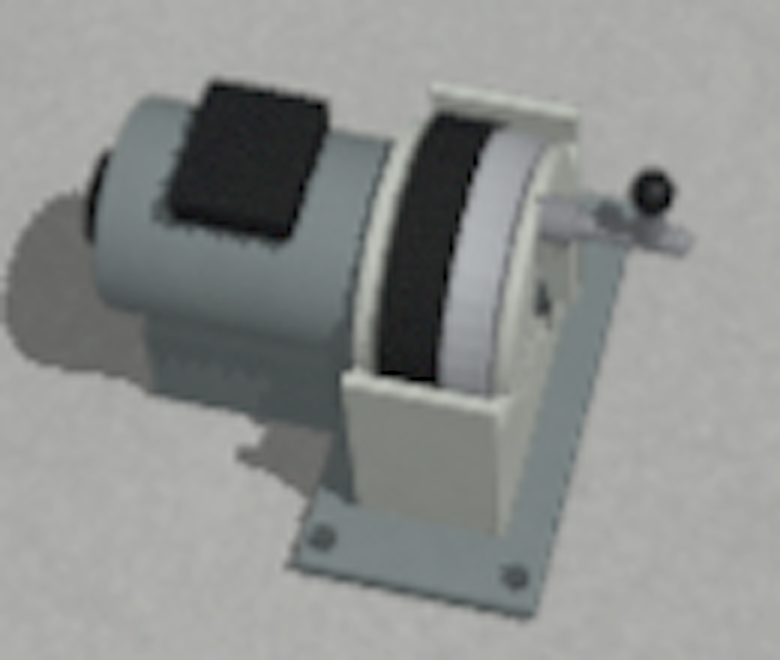

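View pics/t0c.png

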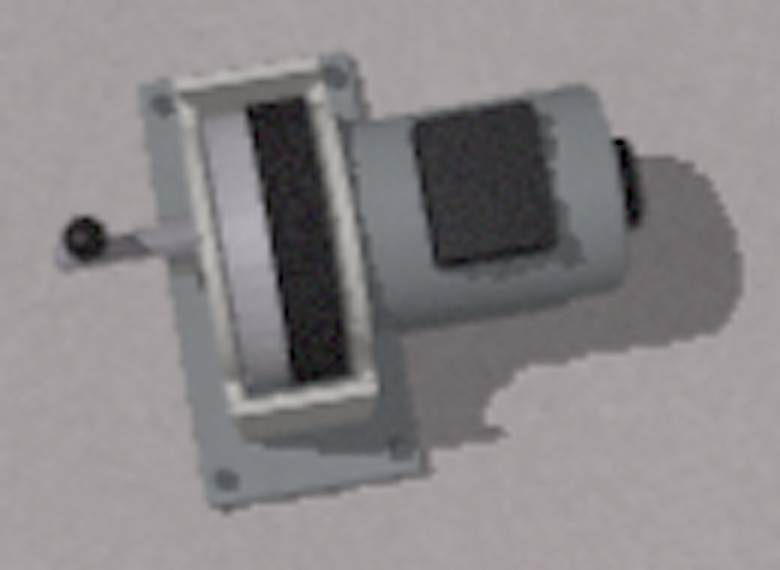

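```bash
cat > pose.py <<'E'
from h import *
from scipy.optimize import least_squares
a=np.load("scene.npz");b=np.load("top.npz")
S=[((100,-50,'p'),(292,565)),((100,50,'p'),(535,615)),((72,-31,120),(345,375)),((72,31,120),(508,402)),((0,75,180),(654,191))]
T=[((-100,50,'p'),(212,505)),((-100,-50,'p'),(425,475)),((100,50,'p'),(142,85)),((-72,31,120),(232,415)),((-72,-31,120),(375,390)),((72,31,120),(175,80)),((72,-31,120),(325,62)),((0,75,180),(84,238))]
def w(P,p):
    P=np.array([p[3] if x=='p' else x for x in P],float);c,s=np.cos(p[2]),np.sin(p[2])
    return np.array([p[0]+c*P[0]-s*P[1],p[1]+s*P[0]+c*P[1],P[2]])
def r(p):
    o=[]
    for c,L,off in((a,S,(185,200)),(b,T,(230,140))):
        for P,q in L: o+=list(proj(c,w(P,p))-(np.array(q)/6+off))
    return o
if __name__=="__main__":
    k=least_squares(r,[580,0,0.1,6],loss="soft_l1");print(k.x.round(3));print(np.reshape(k.fun,(-1,2)).round(1))
    X=tri(a,(294,231.8),b,(244,179.7));print(X, w((0,75,180),k.x))
    s=onz(a,369,232,8);print("bobbin",s,onz(b,195,256,8))
    print(onz(a,420,320,10))
E
python3 pose.py
```

```text
[5.52136e+02 6.06000e-01 1.82000e-01 4.32100e+00]
[[-0.1 -0.1]
 [-0.7 -0.1]
 [-1.5 -0. ]
 [-2.3  0.7]
 [-0.7 -1. ]
 [-0.7  0.9]
 [-0.5 -0.4]
 [-1.2  0.7]
 [-0.3  0.5]
 [ 0.7  0.3]
 [-0.6 -0.1]
 [-1.2 -1.4]
 [-0.4  0.3]]
(array([539.25689229,  74.94995891, 177.45335053]), [np.float64(1.2480591590618952), np.float64(1.24805915906146)]) [538.5371369   74.36264105 180.        ]
bobbin [360.71990598 219.50206925   8.        ] [358.29245307 220.55592595   8.        ]
[549.98454955 403.04768358  10.        ]
```

```bash
cat > goto.py <<'E'
import sys,numpy as np
from rig import bot
from scipy.spatial.transform import Rotation as R
# usage: goto x y ang_deg rows
x,y,ang,n=map(float,sys.argv[1:5]);n=int(n)
o=bot.get_obs();M=R.from_quat(np.roll(o["tcp_rot"],-1)).as_matrix();a=np.arctan2(M[1,0],M[0,0])
print(o["position"].round(1),np.degrees(a).round(2),M[:,2].round(4))
d=np.array([x,y])-o["position"][:2];da=(np.radians(ang)-a)/n
for k in range(n):
    t=a+da*k; print(k,"tx",round(float(np.cos(t)*d[0]+np.sin(t)*d[1])/n/1e3,4),"ty",round(float(np.sin(t)*d[0]-np.cos(t)*d[1])/n/1e3,4),"turn",round(-da,4))
E
python3 goto.py 553.7 -8.3 10.4 16
```

```text
[ 177.  -702.6  217.9] -75.86 [-5.0e-04  1.3e-03 -1.0e+00]
0 tx -0.0363 ty -0.0334 turn -0.0941
1 tx -0.033 ty -0.0367 turn -0.0941
2 tx -0.0294 ty -0.0396 turn -0.0941
3 tx -0.0256 ty -0.0422 turn -0.0941
4 tx -0.0215 ty -0.0444 turn -0.0941
5 tx -0.0172 ty -0.0463 turn -0.0941
6 tx -0.0128 ty -0.0477 turn -0.0941
7 tx -0.0083 ty -0.0487 turn -0.0941
8 tx -0.0037 ty -0.0492 turn -0.0941
9 tx 0.001 ty -0.0494 turn -0.0941
10 tx 0.0056 ty -0.0491 turn -0.0941
11 tx 0.0102 ty -0.0483 turn -0.0941
12 tx 0.0147 ty -0.0471 turn -0.0941
13 tx 0.0191 ty -0.0455 turn -0.0941
14 tx 0.0233 ty -0.0436 turn -0.0941
15 tx 0.0272 ty -0.0412 turn -0.0941
```

Call:
{"op": "drive_tool", "data": {
  "plan": [
    {"tx": -0.036, "ty": -0.033, "turn": -0.094, "claw": 0},
    {"tx": -0.033, "ty": -0.037, "turn": -0.094, "claw": 0},
    {"tx": -0.029, "ty": -0.04, "turn": -0.094, "claw": 0},
    {"tx": -0.026, "ty": -0.042, "turn": -0.094, "claw": 0},
    {"tx": -0.021, "ty": -0.044, "turn": -0.094, "claw": 0},
    {"tx": -0.017, "ty": -0.046, "turn": -0.094, "claw": 0},
    {"tx": -0.013, "ty": -0.048, "turn": -0.094, "claw": 0},
    {"tx": -0.008, "ty": -0.049, "turn": -0.094, "claw": 0}
  ]
}}

```text
schema error: expected keys tx, ty, tz, turn, claw
```

Call:
{"op": "drive_tool", "data": {
  "plan": [
    {"tx": -0.004, "ty": -0.049, "turn": -0.094, "claw": 0},
    {"tx": 0.001, "ty": -0.049, "turn": -0.094, "claw": 0},
    {"tx": 0.006, "ty": -0.049, "turn": -0.094, "claw": 0},
    {"tx": 0.01, "ty": -0.048, "turn": -0.094, "claw": 0},
    {"tx": 0.015, "ty": -0.047, "turn": -0.094, "claw": 0},
    {"tx": 0.019, "ty": -0.045, "turn": -0.094, "claw": 0},
    {"tx": 0.023, "ty": -0.043, "turn": -0.094, "claw": 0},
    {"tx": 0.02, "ty": -0.03, "turn": -0.094, "claw": 0}
  ]
}}

```text
schema error: expected keys tx, ty, tz, turn, claw
```

```bash
python3 goto.py 553.7 -8.3 10.4 2; python3 - <<'E'
from rig import bot
o=bot.get_obs();print(o["time_s"],o["ft_force"],o["gripper_width"],o["q"])
E
```

```text
[ 177.  -702.6  217.9] -75.86 [-5.0e-04  1.3e-03 -1.0e+00]
0 tx -0.2906 ty -0.2675 turn -0.7527
1 tx -0.0292 ty -0.3939 turn -0.7527
0.1 [-0.57663011  0.03265663  0.33388702] 93.48886125094769 [ 1.24732719  0.6000395  -0.00251798  1.60002707  0.00181435  0.94291556
 -0.07977759]
```

All keys are needed in each row.

Call:
{"op": "drive_tool", "data": {
  "plan": [
    {"tx": -0.036, "ty": -0.033, "tz": 0, "turn": -0.094, "claw": 0},
    {"tx": -0.033, "ty": -0.037, "tz": 0, "turn": -0.094, "claw": 0},
    {"tx": -0.029, "ty": -0.04, "tz": 0, "turn": -0.094, "claw": 0},
    {"tx": -0.026, "ty": -0.042, "tz": 0, "turn": -0.094, "claw": 0},
    {"tx": -0.021, "ty": -0.044, "tz": 0, "turn": -0.094, "claw": 0},
    {"tx": -0.017, "ty": -0.046, "tz": 0, "turn": -0.094, "claw": 0},
    {"tx": -0.013, "ty": -0.048, "tz": 0, "turn": -0.094, "claw": 0},
    {"tx": -0.008, "ty": -0.049, "tz": 0, "turn": -0.094, "claw": 0}
  ]
}}

```text
time_s: 0.9
position: [366.4, -355.0, 218.6]
tcp_rot: [0.0, 0.96, -0.28, -0.0]
ft_force: [0.6, 0.0, -0.7]
gripper_width: 33.3
```

Call:
{"op": "drive_tool", "data": {
  "plan": [
    {"tx": -0.004, "ty": -0.049, "tz": 0, "turn": -0.094, "claw": 0},
    {"tx": 0.001, "ty": -0.049, "tz": 0, "turn": -0.094, "claw": 0},
    {"tx": 0.006, "ty": -0.049, "tz": 0, "turn": -0.094, "claw": 0},
    {"tx": 0.01, "ty": -0.048, "tz": 0, "turn": -0.094, "claw": 0},
    {"tx": 0.015, "ty": -0.047, "tz": 0, "turn": -0.094, "claw": 0},
    {"tx": 0.019, "ty": -0.045, "tz": 0, "turn": -0.094, "claw": 0},
    {"tx": 0.023, "ty": -0.043, "tz": 0, "turn": -0.094, "claw": 0},
    {"tx": 0.02, "ty": -0.03, "tz": 0, "turn": -0.094, "claw": 0}
  ]
}}

```text
time_s: 1.7
position: [548.8, -20.4, 218.6]
tcp_rot: [-0.0, 0.996, 0.093, 0.0]
ft_force: [0.4, -0.7, -0.0]
gripper_width: 0.6
```

```bash
python3 goto.py 553.7 -8.3 10.4 2; python3 - <<'E'
from rig import bot
o=bot.get_obs();print(o["time_s"],o["ft_force"],o["gripper_width"],o["q"])
E
```

```text
[548.8 -20.4 218.6] 10.65 [ 3.e-04  8.e-04 -1.e+00]
0 tx 0.0035 ty -0.0055 turn 0.0022
1 tx 0.0035 ty -0.0055 turn 0.0022
1.7 [ 0.38871571 -0.67411076 -0.04117418] 0.5725168448836934 [ 0.29800596  0.42897233 -0.50083365  1.98217092  0.2817235   0.797516
 -0.1773936 ]
```

Call:
{"op": "drive_tool", "data": {
  "plan": [
    {"tx": -0.004, "ty": -0.006, "tz": 0.005, "turn": 0.004, "claw": 0},
    {"tx": -0.003, "ty": -0.005, "tz": 0.01, "turn": 0, "claw": 0},
    {"tx": 0, "ty": 0, "tz": 0.015, "turn": 0, "claw": 0},
    {"tx": 0, "ty": 0, "tz": 0.015, "turn": 0, "claw": 0},
    {"tx": 0, "ty": 0, "tz": 0.007, "turn": 0, "claw": 0},
    {"tx": 0, "ty": 0, "tz": 0, "turn": 0, "claw": 0},
    {"tx": 0, "ty": 0, "tz": 0, "turn": 0, "claw": 0},
    {"tx": 0, "ty": 0, "tz": 0, "turn": 0, "claw": 0}
  ]
}}

```text
time_s: 2.5
position: [539.2, -14.4, 167.1]
tcp_rot: [0.0, 0.996, 0.088, 0.0]
ft_force: [-0.8, 0.9, -0.8]
gripper_width: 0.7
```

```bash
cat > look.py <<'E'
import sys
from rig import bot
from h import *
k=sys.argv[1]
for n,b in(("scene",(235,205,85,75)),("top",(230,140,75,75))):
    c=bot.read_camera(n); np.savez(f"{n}_{k}.npz",**c)
    crop(c,*b,5,f"pics/_{n}.png")
im=[cv2.imread(f"pics/_{n}.png") for n in("scene","top")]
h=max(i.shape[0] for i in im); cv2.imwrite(f"pics/look{k}.png",np.hstack([cv2.copyMakeBorder(i,0,h-i.shape[0],0,0,0) for i in im]))
o=bot.get_obs();print(o["time_s"],o["position"].round(2),o["ft_force"].round(2))
E
python3 look.py 1; python3 goto.py 553.7 -8.3 10.4 1
```

```text
2.6 [539.23 -14.23 167.14] [ 0.44  0.54 -0.3 ]
[539.2 -14.2 167.1] 10.06 [ 9.e-04 -1.e-04 -1.e+00]
0 tx 0.0153 ty -0.0033 turn -0.0059
```

View pics/look1.png

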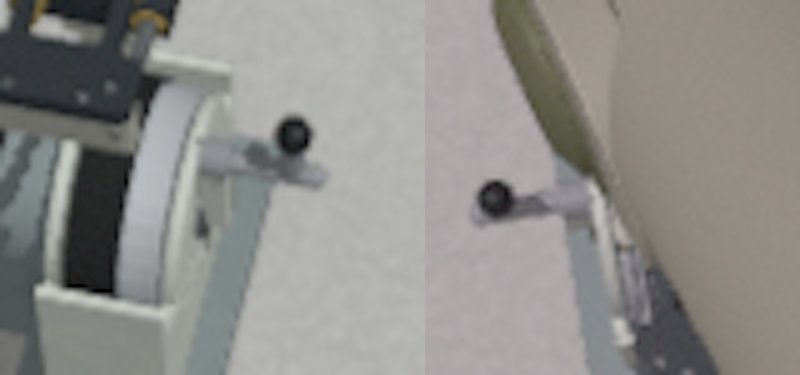

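Call:
{"op": "drive_tool", "data": {
  "plan": [
    {"tx": 0, "ty": -0.003, "tz": 0.002, "turn": -0.006, "claw": 0},
    {"tx": 0, "ty": 0, "tz": 0.001, "turn": 0, "claw": 0},
    {"tx": 0, "ty": 0, "tz": 0.001, "turn": 0, "claw": 0},
    {"tx": 0, "ty": 0, "tz": 0.0005, "turn": 0, "claw": 0},
    {"tx": 0, "ty": 0, "tz": 0, "turn": 0, "claw": 0},
    {"tx": 0, "ty": 0, "tz": 0, "turn": 0, "claw": 0},
    {"tx": 0, "ty": 0, "tz": 0, "turn": 0, "claw": 0},
    {"tx": 0, "ty": 0, "tz": 0, "turn": 0, "claw": 0}
  ]
}}

```text
time_s: 3.4
position: [538.5, -11.1, 162.1]
tcp_rot: [0.0, 0.996, 0.091, -0.0]
ft_force: [-0.1, 0.7, -0.1]
gripper_width: 0.3
```

Call:
{"op": "drive_tool", "data": {
  "plan": [
    {"tx": 0, "ty": 0, "tz": 0.0005, "turn": 0, "claw": 0},
    {"tx": 0, "ty": 0, "tz": 0.0005, "turn": 0, "claw": 0},
    {"tx": 0, "ty": 0, "tz": 0, "turn": 0, "claw": 0},
    {"tx": 0, "ty": 0, "tz": 0, "turn": 0, "claw": 0},
    {"tx": 0, "ty": 0, "tz": 0, "turn": 0, "claw": 0},
    {"tx": 0, "ty": 0, "tz": 0, "turn": 0, "claw": 0},
    {"tx": 0, "ty": 0, "tz": 0, "turn": 0, "claw": 0},
    {"tx": 0, "ty": 0, "tz": 0, "turn": 0, "claw": 0}
  ]
}}

```text
time_s: 4.2
position: [538.5, -11.1, 161.1]
tcp_rot: [0.0, 0.996, 0.091, -0.0]
ft_force: [0.4, -1.0, -0.1]
gripper_width: 0.5
```

Call:
{"op": "drive_tool", "data": {
  "plan": [
    {"tx": 0, "ty": 0, "tz": 0.0005, "turn": 0, "claw": 0},
    {"tx": 0, "ty": 0, "tz": 0, "turn": 0, "claw": 0},
    {"tx": 0, "ty": 0, "tz": 0.0005, "turn": 0, "claw": 0},
    {"tx": 0, "ty": 0, "tz": 0, "turn": 0, "claw": 0},
    {"tx": 0, "ty": 0, "tz": 0, "turn": 0, "claw": 0},
    {"tx": 0, "ty": 0, "tz": 0, "turn": 0, "claw": 0},
    {"tx": 0, "ty": 0, "tz": 0, "turn": 0, "claw": 0},
    {"tx": 0, "ty": 0, "tz": 0, "turn": 0, "claw": 0}
  ]
}}

```text
time_s: 5.0
position: [538.5, -11.1, 160.1]
tcp_rot: [0.0, 0.996, 0.091, -0.0]
ft_force: [0.6, 0.2, 0.1]
gripper_width: 0.6
```

Call:
{"op": "drive_tool", "data": {
  "plan": [
    {"tx": 0, "ty": 0, "tz": 0.0005, "turn": 0, "claw": 0},
    {"tx": 0, "ty": 0, "tz": 0, "turn": 0, "claw": 0},
    {"tx": 0, "ty": 0, "tz": 0, "turn": 0, "claw": 0},
    {"tx": 0, "ty": 0, "tz": 0, "turn": 0, "claw": 0},
    {"tx": 0, "ty": 0, "tz": 0, "turn": 0, "claw": 0},
    {"tx": 0, "ty": 0, "tz": 0, "turn": 0, "claw": 0},
    {"tx": 0, "ty": 0, "tz": 0, "turn": 0, "claw": 0},
    {"tx": 0, "ty": 0, "tz": 0, "turn": 0, "claw": 0}
  ]
}}

```text
time_s: 5.8
position: [538.5, -11.1, 159.6]
tcp_rot: [0.0, 0.996, 0.091, -0.0]
ft_force: [0.2, 0.1, -0.4]
gripper_width: 0.8
```

Call:
{"op": "drive_tool", "data": {
  "plan": [
    {"tx": 0, "ty": 0, "tz": 0.0005, "turn": 0, "claw": 0},
    {"tx": 0, "ty": 0, "tz": 0, "turn": 0, "claw": 0},
    {"tx": 0, "ty": 0, "tz": 0, "turn": 0, "claw": 0},
    {"tx": 0, "ty": 0, "tz": 0, "turn": 0, "claw": 0},
    {"tx": 0, "ty": 0, "tz": 0, "turn": 0, "claw": 0},
    {"tx": 0, "ty": 0, "tz": 0, "turn": 0, "claw": 0},
    {"tx": 0, "ty": 0, "tz": 0, "turn": 0, "claw": 0},
    {"tx": 0, "ty": 0, "tz": 0, "turn": 0, "claw": 0}
  ]
}}

```text
time_s: 6.6
position: [538.5, -11.1, 159.1]
tcp_rot: [0.0, 0.996, 0.091, -0.0]
ft_force: [0.4, 0.4, -0.0]
gripper_width: 0.1
```

```bash
python3 look.py 2; python3 - <<'E'
from h import *
c=np.load("scene_2.npz"); crop(c,205,200,110,80,7,"pics/s2c.png")
E
```

```text
6.7 [538.47 -11.11 159.11] [-0.51 -0.2   0.23]
```

View pics/s2c.png

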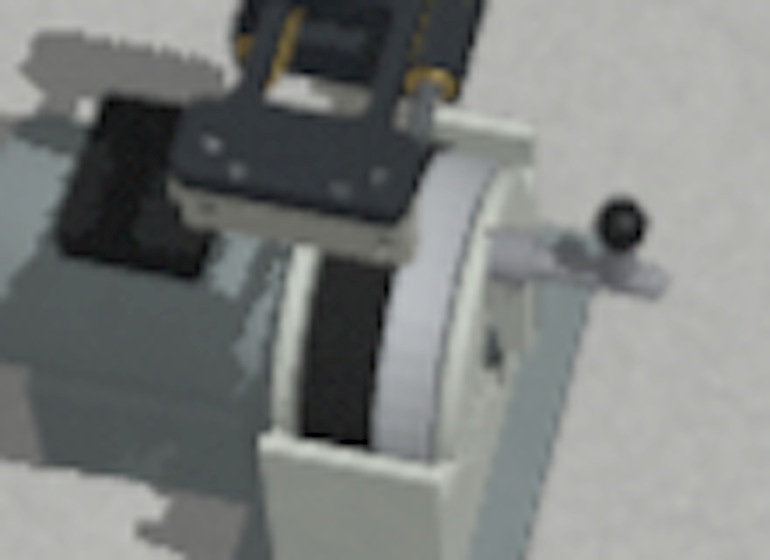

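Call:
{"op": "drive_tool", "data": {
  "plan": [
    {"tx": 0, "ty": 0, "tz": -0.002, "turn": 0, "claw": 0},
    {"tx": 0.008, "ty": 0, "tz": 0, "turn": 0, "claw": 0},
    {"tx": 0, "ty": 0, "tz": 0, "turn": 0, "claw": 0},
    {"tx": 0, "ty": 0, "tz": 0.0005, "turn": 0, "claw": 0},
    {"tx": 0, "ty": 0, "tz": 0.0005, "turn": 0, "claw": 0},
    {"tx": 0, "ty": 0, "tz": 0, "turn": 0, "claw": 0},
    {"tx": 0, "ty": 0, "tz": 0, "turn": 0, "claw": 0},
    {"tx": 0, "ty": 0, "tz": 0, "turn": 0, "claw": 0}
  ]
}}

```text
time_s: 7.5
position: [546.3, -9.7, 160.1]
tcp_rot: [0.0, 0.996, 0.091, -0.0]
ft_force: [-0.3, 0.1, -0.4]
gripper_width: 0.6
```

Call:
{"op": "drive_tool", "data": {
  "plan": [
    {"tx": 0, "ty": 0, "tz": 0.0005, "turn": 0, "claw": 0},
    {"tx": 0, "ty": 0, "tz": 0, "turn": 0, "claw": 0},
    {"tx": 0, "ty": 0, "tz": 0, "turn": 0, "claw": 0},
    {"tx": 0, "ty": 0, "tz": 0, "turn": 0, "claw": 0},
    {"tx": 0, "ty": 0, "tz": 0, "turn": 0, "claw": 0},
    {"tx": 0, "ty": 0, "tz": 0, "turn": 0, "claw": 0},
    {"tx": 0, "ty": 0, "tz": 0, "turn": 0, "claw": 0},
    {"tx": 0, "ty": 0, "tz": 0, "turn": 0, "claw": 0}
  ]
}}

```text
time_s: 8.3
position: [546.4, -9.7, 159.6]
tcp_rot: [0.0, 0.996, 0.091, 0.0]
ft_force: [0.3, 0.4, -0.4]
gripper_width: 0.7
```

Call:
{"op": "drive_tool", "data": {
  "plan": [
    {"tx": 0, "ty": 0, "tz": 0.0004, "turn": 0, "claw": 0},
    {"tx": 0, "ty": 0, "tz": 0, "turn": 0, "claw": 0},
    {"tx": 0, "ty": 0, "tz": 0.0004, "turn": 0, "claw": 0},
    {"tx": 0, "ty": 0, "tz": 0, "turn": 0, "claw": 0},
    {"tx": 0, "ty": 0, "tz": 0, "turn": 0, "claw": 0},
    {"tx": 0, "ty": 0, "tz": 0, "turn": 0, "claw": 0},
    {"tx": 0, "ty": 0, "tz": 0, "turn": 0, "claw": 0},
    {"tx": 0, "ty": 0, "tz": 0, "turn": 0, "claw": 0}
  ]
}}

```text
time_s: 9.1
position: [546.3, -9.7, 158.8]
tcp_rot: [0.0, 0.996, 0.091, -0.0]
ft_force: [0.2, -0.1, -0.8]
gripper_width: 0.6
```

Call:
{"op": "drive_tool", "data": {
  "plan": [
    {"tx": 0, "ty": 0, "tz": 0.0004, "turn": 0, "claw": 0},
    {"tx": 0, "ty": 0, "tz": 0, "turn": 0, "claw": 0},
    {"tx": 0, "ty": 0, "tz": 0.0004, "turn": 0, "claw": 0},
    {"tx": 0, "ty": 0, "tz": 0, "turn": 0, "claw": 0},
    {"tx": 0, "ty": 0, "tz": 0, "turn": 0, "claw": 0},
    {"tx": 0, "ty": 0, "tz": 0, "turn": 0, "claw": 0},
    {"tx": 0, "ty": 0, "tz": 0, "turn": 0, "claw": 0},
    {"tx": 0, "ty": 0, "tz": 0, "turn": 0, "claw": 0}
  ]
}}

```text
time_s: 9.9
position: [546.5, -9.6, 158.2]
tcp_rot: [0.0, 0.996, 0.091, 0.0]
ft_force: [0.4, -0.4, 4.7]
gripper_width: 0.6
```

Call:
{"op": "drive_tool", "data": {
  "plan": [
    {"tx": 0.002, "ty": 0, "tz": 0, "turn": 0, "claw": 0},
    {"tx": 0.002, "ty": 0, "tz": 0, "turn": 0, "claw": 0},
    {"tx": 0.002, "ty": 0, "tz": 0, "turn": 0, "claw": 0},
    {"tx": 0.002, "ty": 0, "tz": 0, "turn": 0, "claw": 0},
    {"tx": 0.002, "ty": 0, "tz": 0, "turn": 0, "claw": 0},
    {"tx": 0, "ty": 0, "tz": 0, "turn": 0, "claw": 0},
    {"tx": 0, "ty": 0, "tz": 0, "turn": 0, "claw": 0},
    {"tx": 0, "ty": 0, "tz": 0, "turn": 0, "claw": 0}
  ]
}}

```text
time_s: 10.7
position: [556.9, -7.7, 158.5]
tcp_rot: [0.0, 0.996, 0.091, 0.001]
ft_force: [0.9, -0.1, 7.2]
gripper_width: 0.6
```

```bash
python3 look.py 3
```

```text
10.8 [556.87  -7.75 158.49] [ 0.9  -0.13  8.15]
```

View pics/look3.png

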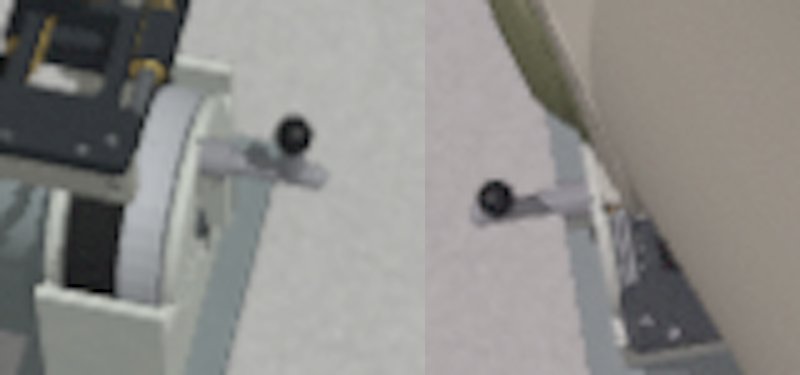

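Call:
{"op": "drive_tool", "data": {
  "plan": [
    {"tx": 0, "ty": 0, "tz": -0.0002, "turn": 0, "claw": 0},
    {"tx": 0.002, "ty": 0, "tz": -6e-05, "turn": 0, "claw": 0},
    {"tx": 0.002, "ty": 0, "tz": -6e-05, "turn": 0, "claw": 0},
    {"tx": 0.002, "ty": 0, "tz": -6e-05, "turn": 0, "claw": 0},
    {"tx": 0.002, "ty": 0, "tz": -6e-05, "turn": 0, "claw": 0},
    {"tx": 0.002, "ty": 0, "tz": -6e-05, "turn": 0, "claw": 0},
    {"tx": 0, "ty": 0, "tz": 0, "turn": 0, "claw": 0},
    {"tx": 0, "ty": 0, "tz": 0, "turn": 0, "claw": 0}
  ]
}}

```text
time_s: 11.6
position: [566.0, -6.0, 158.3]
tcp_rot: [-0.0, 0.996, 0.091, -0.0]
ft_force: [-0.3, -0.2, 1.0]
gripper_width: 0.4
```

Call:
{"op": "drive_tool", "data": {
  "plan": [
    {"tx": 0, "ty": 0, "tz": 0.0002, "turn": 0, "claw": 0},
    {"tx": -0.003, "ty": 0, "tz": 0, "turn": 0, "claw": 0},
    {"tx": -0.004, "ty": 0, "tz": 0, "turn": 0, "claw": 0},
    {"tx": -0.004, "ty": 0, "tz": 0, "turn": 0, "claw": 0},
    {"tx": -0.004, "ty": 0, "tz": 0, "turn": 0, "claw": 0},
    {"tx": -0.004, "ty": 0, "tz": 0, "turn": 0, "claw": 0},
    {"tx": -0.003, "ty": 0, "tz": 0, "turn": 0, "claw": 0},
    {"tx": 0, "ty": 0, "tz": 0, "turn": 0, "claw": 0}
  ]
}}

```text
time_s: 12.4
position: [543.4, -10.2, 158.0]
tcp_rot: [0.0, 0.996, 0.091, -0.001]
ft_force: [0.2, -0.4, 0.7]
gripper_width: 0.3
```

```bash
python3 look.py 4
```

```text
12.5 [544.04 -10.12 158.1 ] [-0.83  0.33 -0.13]
```

View pics/look4.png

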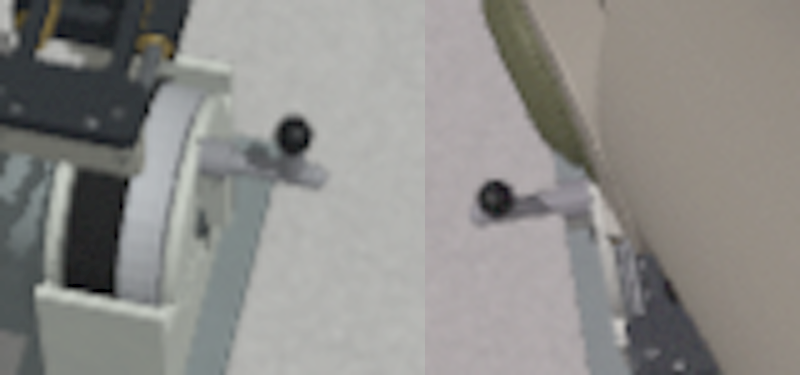

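Call:
{"op": "drive_tool", "data": {
  "plan": [
    {"tx": 0.002, "ty": 0, "tz": -0.002, "turn": 0, "claw": 0},
    {"tx": 0.022, "ty": 0, "tz": 0, "turn": 0, "claw": 0},
    {"tx": 0, "ty": 0, "tz": 0.001, "turn": 0, "claw": 0},
    {"tx": 0, "ty": 0, "tz": 0.0013, "turn": 0, "claw": 0},
    {"tx": -0.006, "ty": 0, "tz": 0, "turn": 0, "claw": 0},
    {"tx": -0.006, "ty": 0, "tz": 0, "turn": 0, "claw": 0},
    {"tx": -0.006, "ty": 0, "tz": 0, "turn": 0, "claw": 0},
    {"tx": -0.006, "ty": 0, "tz": 0, "turn": 0, "claw": 0}
  ]
}}

```text
time_s: 13.3
position: [543.3, -10.2, 158.0]
tcp_rot: [0.0, 0.996, 0.091, -0.0]
ft_force: [-0.2, -0.1, -0.0]
gripper_width: 0.4
```

```bash
python3 look.py 5; python3 - <<'E'
from h import *
a=np.load("scene_4.npz")["pixels"].astype(int);b=np.load("scene_5.npz")["pixels"].astype(int)
d=np.abs(a-b).max(2)[222:270,258:282];print(d.max(1))
E
```

```text
13.4 [542.76 -10.62 157.8 ] [-1.01 -0.96 -0.11]
[ 4  4  9  3  6 10  4 11  4  9  5  3 10  5 13  9  4  9  8  5  3  2  3  8
  5  5  6  7  6  6  5  6  4  4  5  4  5  5  7  5  4 12  5  4  3  2  2  1]
```

View pics/look5.png

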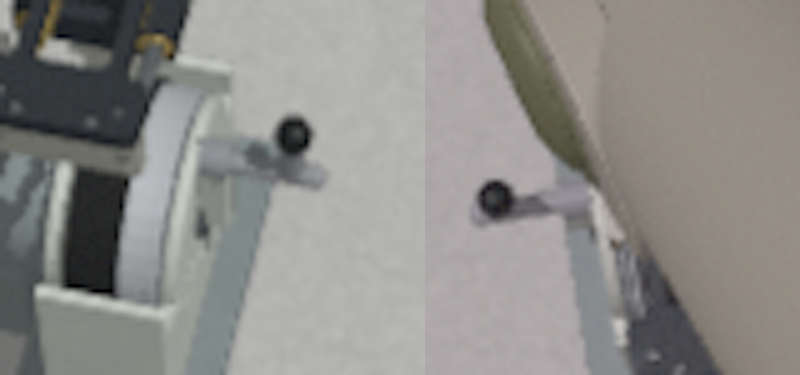

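Call:
{"op": "drive_tool", "data": {
  "plan": [
    {"tx": 0.002, "ty": 0, "tz": -0.002, "turn": 0, "claw": 0},
    {"tx": 0.022, "ty": 0, "tz": 0, "turn": 0, "claw": 0},
    {"tx": 0, "ty": 0, "tz": 0.001, "turn": 0, "claw": 0},
    {"tx": 0, "ty": 0, "tz": 0.0012, "turn": 0, "claw": 0},
    {"tx": 0, "ty": 0, "tz": 0.0003, "turn": 0, "claw": 0},
    {"tx": 0, "ty": 0, "tz": 0, "turn": 0, "claw": 0},
    {"tx": 0, "ty": 0, "tz": 0, "turn": 0, "claw": 0},
    {"tx": 0, "ty": 0, "tz": 0, "turn": 0, "claw": 0}
  ]
}}

```text
time_s: 14.2
position: [567.9, -5.6, 157.7]
tcp_rot: [-0.0, 0.996, 0.091, 0.0]
ft_force: [0.5, 1.0, 5.4]
gripper_width: 0.4
```

Contact, 5.4 N. Stroke towards -x now.

Call:
{"op": "drive_tool", "data": {
  "plan": [
    {"tx": -0.003, "ty": 0, "tz": 0, "turn": 0, "claw": 0},
    {"tx": -0.004, "ty": 0, "tz": 0, "turn": 0, "claw": 0},
    {"tx": -0.004, "ty": 0, "tz": 0, "turn": 0, "claw": 0},
    {"tx": -0.004, "ty": 0, "tz": 0, "turn": 0, "claw": 0},
    {"tx": -0.004, "ty": 0, "tz": 0, "turn": 0, "claw": 0},
    {"tx": -0.003, "ty": 0, "tz": 0, "turn": 0, "claw": 0},
    {"tx": 0, "ty": 0, "tz": 0, "turn": 0, "claw": 0},
    {"tx": 0, "ty": 0, "tz": 0, "turn": 0, "claw": 0}
  ]
}}

```text
time_s: 15.0
position: [546.1, -9.6, 158.1]
tcp_rot: [0.0, 0.996, 0.091, 0.0]
ft_force: [-2.2, 1.0, 10.1]
gripper_width: 0.1
```

```bash
python3 look.py 6; python3 - <<'E'
from h import *
a=np.load("scene_4.npz")["pixels"].astype(int);b=np.load("scene_6.npz")["pixels"].astype(int)
d=np.abs(a-b).max(2)[222:270,258:282];print(d.max(1))
E
```

```text
15.1 [546.26  -9.59 158.12] [-0.99  0.69 10.67]
[14  9 10  4 12  4 36 24 19  7 18 23 31 38 17 11 15 18 55 27  8  2  2  7
  6  6  7  5  7  6  6  5  5  4  5  7  6  6  6  5  4 10 10  3  2  2  1  1]
```

View pics/look6.png

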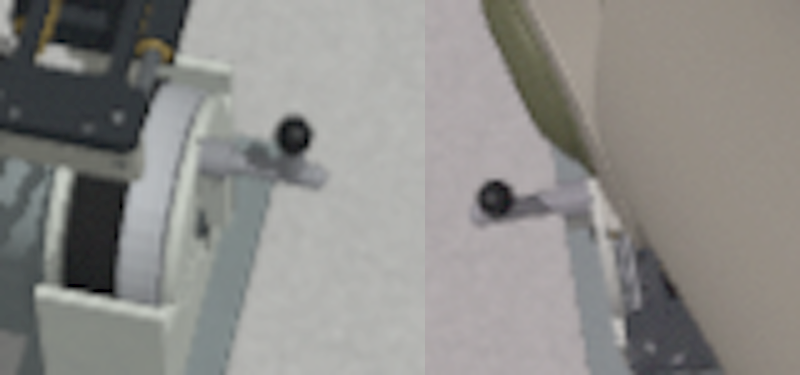

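Call:
{"op": "drive_tool", "data": {
  "plan": [
    {"tx": 0.002, "ty": 0, "tz": -0.002, "turn": 0, "claw": 0},
    {"tx": 0.021, "ty": 0, "tz": 0, "turn": 0, "claw": 0},
    {"tx": 0, "ty": 0, "tz": 0.0008, "turn": 0, "claw": 0},
    {"tx": 0, "ty": 0, "tz": 0.0008, "turn": 0, "claw": 0},
    {"tx": -0.005, "ty": 0, "tz": -0.0001, "turn": 0, "claw": 0},
    {"tx": -0.006, "ty": 0, "tz": -0.0001, "turn": 0, "claw": 0},
    {"tx": -0.006, "ty": 0, "tz": -0.0001, "turn": 0, "claw": 0},
    {"tx": -0.006, "ty": 0, "tz": -0.0001, "turn": 0, "claw": 0}
  ]
}}

```text
time_s: 15.9
position: [545.7, -9.7, 158.7]
tcp_rot: [0.0, 0.996, 0.091, 0.0]
ft_force: [-0.0, -0.3, 2.2]
gripper_width: 0.0
```

```bash
python3 look.py 7
```

```text
16.0 [544.77  -9.94 158.53] [-2.02  1.17  8.58]
```

View pics/look7.png

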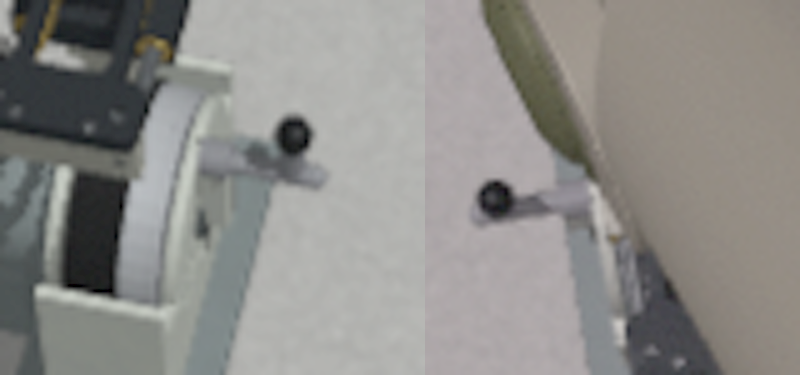

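Call:
{"op": "drive_tool", "data": {
  "plan": [
    {"tx": 0.002, "ty": 0, "tz": -0.002, "turn": 0, "claw": 0},
    {"tx": 0.021, "ty": 0, "tz": 0, "turn": 0, "claw": 0},
    {"tx": 0, "ty": 0, "tz": 0.001, "turn": 0, "claw": 0},
    {"tx": 0, "ty": 0, "tz": 0.0009, "turn": 0, "claw": 0},
    {"tx": -0.005, "ty": 0, "tz": -0.0001, "turn": 0, "claw": 0},
    {"tx": -0.006, "ty": 0, "tz": -0.0001, "turn": 0, "claw": 0},
    {"tx": -0.006, "ty": 0, "tz": -0.0001, "turn": 0, "claw": 0},
    {"tx": -0.006, "ty": 0, "tz": -0.0001, "turn": 0, "claw": 0}
  ]
}}

```text
time_s: 16.8
position: [546.0, -9.6, 159.4]
tcp_rot: [0.0, 0.996, 0.091, 0.001]
ft_force: [0.1, 0.2, 5.4]
gripper_width: 0.6
```

```bash
python3 look.py 8
```

```text
16.9 [544.85  -9.84 159.22] [-1.05  1.13  9.33]
```

View pics/look8.png

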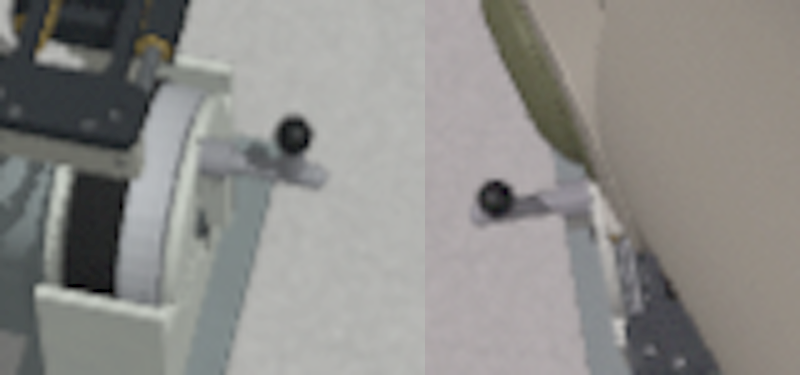

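Call:
{"op": "drive_tool", "data": {
  "plan": [
    {"tx": 0.002, "ty": 0, "tz": -0.002, "turn": 0, "claw": 0},
    {"tx": 0.021, "ty": 0, "tz": 0, "turn": 0, "claw": 0},
    {"tx": 0, "ty": 0, "tz": 0.0008, "turn": 0, "claw": 0},
    {"tx": 0, "ty": 0, "tz": 0.0007, "turn": 0, "claw": 0},
    {"tx": -0.005, "ty": 0, "tz": -0.00015, "turn": 0, "claw": 0},
    {"tx": -0.006, "ty": 0, "tz": -0.00015, "turn": 0, "claw": 0},
    {"tx": -0.006, "ty": 0, "tz": -0.00015, "turn": 0, "claw": 0},
    {"tx": -0.006, "ty": 0, "tz": -0.00015, "turn": 0, "claw": 0}
  ]
}}

```text
time_s: 17.7
position: [545.6, -9.7, 160.3]
tcp_rot: [0.0, 0.996, 0.091, 0.0]
ft_force: [1.1, 1.6, 1.8]
gripper_width: 0.7
```

```bash
python3 look.py 9
```

```text
17.8 [544.65  -9.91 160.06] [-0.6  -0.18  7.15]
```

View pics/look9.png

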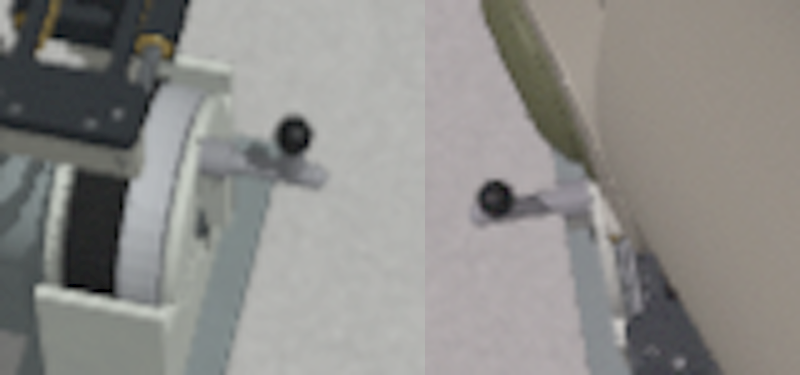

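Call:
{"op": "drive_tool", "data": {
  "plan": [
    {"tx": 0.002, "ty": 0, "tz": -0.002, "turn": 0, "claw": 0},
    {"tx": 0.021, "ty": 0, "tz": 0, "turn": 0, "claw": 0},
    {"tx": 0, "ty": 0, "tz": 0.0008, "turn": 0, "claw": 0},
    {"tx": 0, "ty": 0, "tz": 0.0008, "turn": 0, "claw": 0},
    {"tx": -0.005, "ty": 0, "tz": -0.00015, "turn": 0, "claw": 0},
    {"tx": -0.006, "ty": 0, "tz": -0.00015, "turn": 0, "claw": 0},
    {"tx": -0.006, "ty": 0, "tz": -0.00015, "turn": 0, "claw": 0},
    {"tx": -0.006, "ty": 0, "tz": -0.00015, "turn": 0, "claw": 0}
  ]
}}

```text
time_s: 18.6
position: [545.5, -9.7, 161.1]
tcp_rot: [0.0, 0.996, 0.091, 0.0]
ft_force: [-0.6, -0.0, 1.5]
gripper_width: 0.1
```

```bash
python3 look.py 10
```

```text
18.7 [544.75  -9.95 160.93] [-1.64  1.2   4.97]
```

View pics/look10.png

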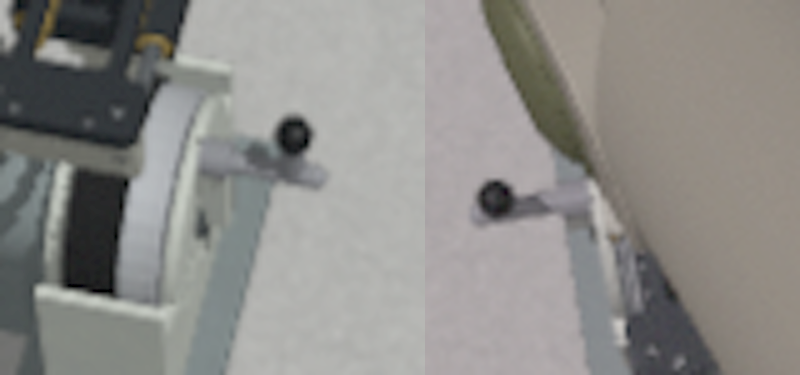

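Call:
{"op": "drive_tool", "data": {
  "plan": [
    {"tx": 0.002, "ty": 0, "tz": -0.002, "turn": 0, "claw": 0},
    {"tx": 0.021, "ty": 0, "tz": 0, "turn": 0, "claw": 0},
    {"tx": 0, "ty": 0, "tz": 0.0009, "turn": 0, "claw": 0},
    {"tx": 0, "ty": 0, "tz": 0.0008, "turn": 0, "claw": 0},
    {"tx": -0.006, "ty": 0, "tz": -0.0001, "turn": 0, "claw": 0},
    {"tx": -0.007, "ty": 0, "tz": -0.0001, "turn": 0, "claw": 0},
    {"tx": -0.006, "ty": 0, "tz": -0.0001, "turn": 0, "claw": 0},
    {"tx": -0.006, "ty": 0, "tz": -0.0001, "turn": 0, "claw": 0}
  ]
}}

```text
time_s: 19.5
position: [543.5, -10.1, 161.6]
tcp_rot: [0.0, 0.996, 0.091, -0.0]
ft_force: [-0.3, 0.2, -0.2]
gripper_width: 0.3
```

```bash
python3 look.py 11
```

```text
19.6 [542.76 -10.5  161.38] [-0.72 -0.05  1.66]
```

View pics/look11.png

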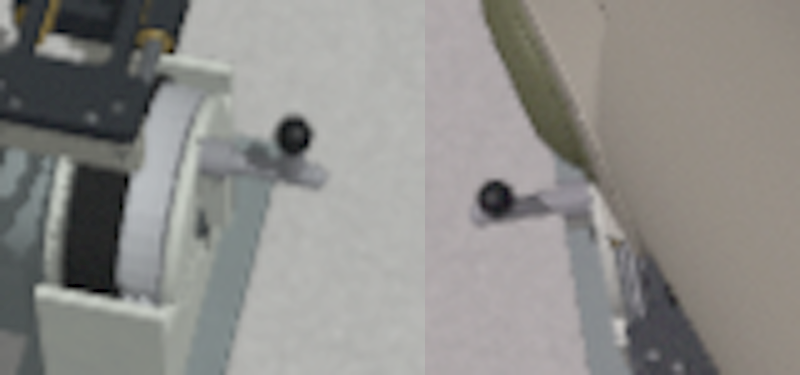

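Call:
{"op": "drive_tool", "data": {
  "plan": [
    {"tx": 0.003, "ty": 0, "tz": -0.002, "turn": 0, "claw": 0},
    {"tx": 0.022, "ty": 0, "tz": 0, "turn": 0, "claw": 0},
    {"tx": 0, "ty": 0, "tz": 0.001, "turn": 0, "claw": 0},
    {"tx": 0, "ty": 0, "tz": 0.0011, "turn": 0, "claw": 0},
    {"tx": -0.006, "ty": 0, "tz": -5e-05, "turn": 0, "claw": 0},
    {"tx": -0.007, "ty": 0, "tz": -5e-05, "turn": 0, "claw": 0},
    {"tx": -0.006, "ty": 0, "tz": -5e-05, "turn": 0, "claw": 0},
    {"tx": -0.006, "ty": 0, "tz": 0, "turn": 0, "claw": 0}
  ]
}}

```text
time_s: 20.4
position: [543.8, -10.0, 162.0]
tcp_rot: [0.0, 0.996, 0.091, 0.0]
ft_force: [0.0, 0.8, 1.2]
gripper_width: 0.5
```

```bash
python3 look.py 12
```

```text
20.5 [542.96 -10.25 161.68] [-1.37  0.12  4.55]
```

View pics/look12.png

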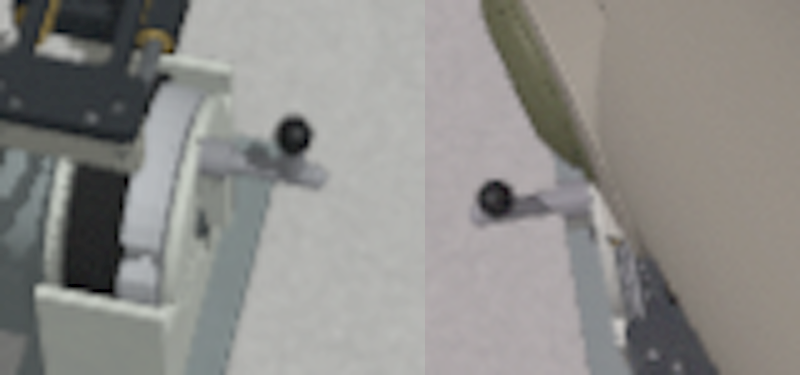

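```bash
python3 - <<'E'
from h import *
from pose import w
p=[552.136,.606,.182,4.3]
c=np.load("scene_12.npz")
crop(c,250,230,50,45,14,"pics/n12.png")
for th in (0,10,20,30,40,45,50,55,60,65):
    t=np.radians(th)
    for r in(56,):
        q=[proj(c,w((r*np.sin(t),y,100+r*np.cos(t)),p)) for y in (4,22)]
        print(th,[( (x-[235,205])*5).round(0).tolist() for x in q],[( (x-[250,230])*14).round(0).tolist() for x in q])
E
```

```text
0 [[140.0, 129.0], [178.0, 136.0]] [[181.0, 12.0], [287.0, 32.0]]
10 [[135.0, 148.0], [173.0, 155.0]] [[167.0, 64.0], [274.0, 84.0]]
20 [[130.0, 168.0], [168.0, 175.0]] [[153.0, 120.0], [261.0, 140.0]]
30 [[125.0, 189.0], [164.0, 196.0]] [[141.0, 178.0], [249.0, 199.0]]
40 [[122.0, 210.0], [160.0, 217.0]] [[130.0, 237.0], [238.0, 258.0]]
45 [[120.0, 220.0], [158.0, 228.0]] [[126.0, 266.0], [233.0, 287.0]]
50 [[118.0, 230.0], [157.0, 238.0]] [[122.0, 295.0], [229.0, 316.0]]
55 [[117.0, 240.0], [155.0, 248.0]] [[118.0, 322.0], [225.0, 343.0]]
60 [[116.0, 249.0], [154.0, 257.0]] [[115.0, 349.0], [222.0, 369.0]]
65 [[115.0, 258.0], [153.0, 266.0]] [[113.0, 374.0], [220.0, 395.0]]
```

View pics/n12.png

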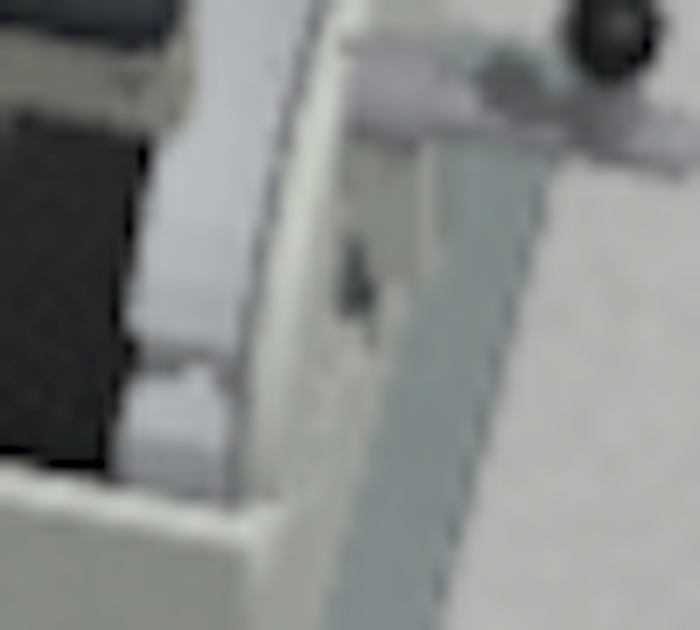

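Call:
{"op": "drive_tool", "data": {
  "plan": [
    {"tx": 0.003, "ty": 0, "tz": -0.002, "turn": 0, "claw": 0},
    {"tx": 0.022, "ty": 0, "tz": 0, "turn": 0, "claw": 0},
    {"tx": 0, "ty": 0, "tz": 0.001, "turn": 0, "claw": 0},
    {"tx": 0, "ty": 0, "tz": 0.001, "turn": 0, "claw": 0},
    {"tx": -0.006, "ty": 0, "tz": 0, "turn": 0, "claw": 0},
    {"tx": -0.007, "ty": 0, "tz": 0, "turn": 0, "claw": 0},
    {"tx": -0.006, "ty": 0, "tz": 0, "turn": 0, "claw": 0},
    {"tx": -0.006, "ty": 0, "tz": 0, "turn": 0, "claw": 0}
  ]
}}

```text
time_s: 21.3
position: [543.8, -10.0, 161.9]
tcp_rot: [0.0, 0.996, 0.091, 0.0]
ft_force: [-0.9, 0.6, 1.3]
gripper_width: 0.4
```

```bash
python3 look.py 13; python3 - <<'E'
from h import *
c=np.load("scene_13.npz")
crop(c,250,225,50,45,14,"pics/n13.png")
E
```

```text
21.4 [542.94 -10.3  161.68] [-1.06  0.69  6.14]
```

View pics/n13.png

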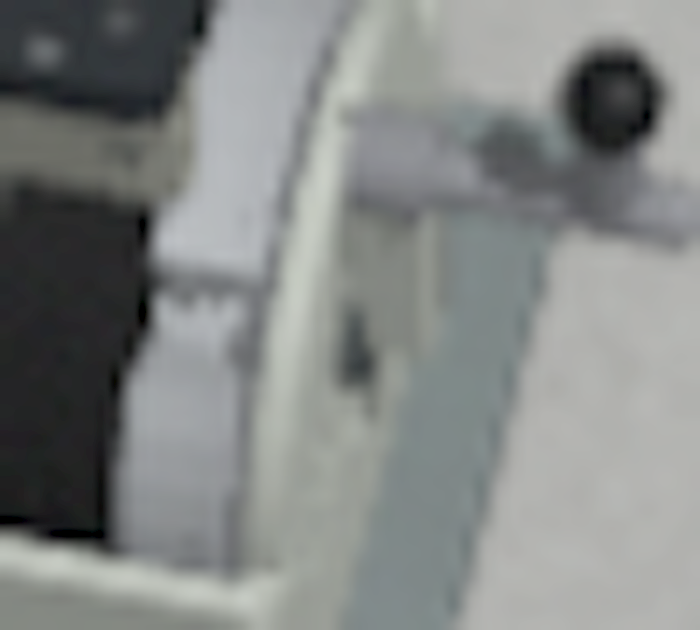

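Call:
{"op": "drive_tool", "data": {
  "plan": [
    {"tx": 0.003, "ty": 0, "tz": -0.002, "turn": 0, "claw": 0},
    {"tx": 0.022, "ty": 0, "tz": 0, "turn": 0, "claw": 0},
    {"tx": 0, "ty": 0, "tz": 0.001, "turn": 0, "claw": 0},
    {"tx": 0, "ty": 0, "tz": 0.001, "turn": 0, "claw": 0},
    {"tx": -0.006, "ty": 0, "tz": 5e-05, "turn": 0, "claw": 0},
    {"tx": -0.007, "ty": 0, "tz": 5e-05, "turn": 0, "claw": 0},
    {"tx": -0.006, "ty": 0, "tz": 5e-05, "turn": 0, "claw": 0},
    {"tx": -0.005, "ty": 0, "tz": 5e-05, "turn": 0, "claw": 0}
  ]
}}

```text
time_s: 22.2
position: [544.5, -9.9, 161.6]
tcp_rot: [0.0, 0.996, 0.091, -0.0]
ft_force: [-0.5, 0.2, 1.0]
gripper_width: 1.0
```

```bash
python3 look.py 14; python3 - <<'E'
from h import *
c=np.load("scene_14.npz")
crop(c,250,215,50,45,14,"pics/n14.png")
from pose import w
p=[552.136,.606,.182,4.3]
for th in range(-10,45,5):
    t=np.radians(th)
    q=[proj(c,w((56*np.sin(t),y,100+56*np.cos(t)),p)) for y in (4,13,22)]
    print(th,[( (x-[250,215])*14).round(0).tolist() for x in q])
E
```

```text
22.3 [544.12 -10.05 161.51] [-0.96 -0.3   4.01]
-10 [[195.0, 176.0], [248.0, 186.0], [301.0, 196.0]]
-5 [[188.0, 198.0], [241.0, 208.0], [294.0, 218.0]]
0 [[181.0, 222.0], [234.0, 232.0], [287.0, 242.0]]
5 [[174.0, 247.0], [227.0, 257.0], [281.0, 267.0]]
10 [[167.0, 274.0], [220.0, 284.0], [274.0, 294.0]]
15 [[160.0, 301.0], [213.0, 311.0], [267.0, 322.0]]
20 [[153.0, 330.0], [207.0, 340.0], [261.0, 350.0]]
25 [[147.0, 359.0], [201.0, 369.0], [254.0, 379.0]]
30 [[141.0, 388.0], [195.0, 399.0], [249.0, 409.0]]
35 [[136.0, 418.0], [189.0, 428.0], [243.0, 439.0]]
40 [[130.0, 447.0], [184.0, 458.0], [238.0, 468.0]]
```

View pics/n14.png

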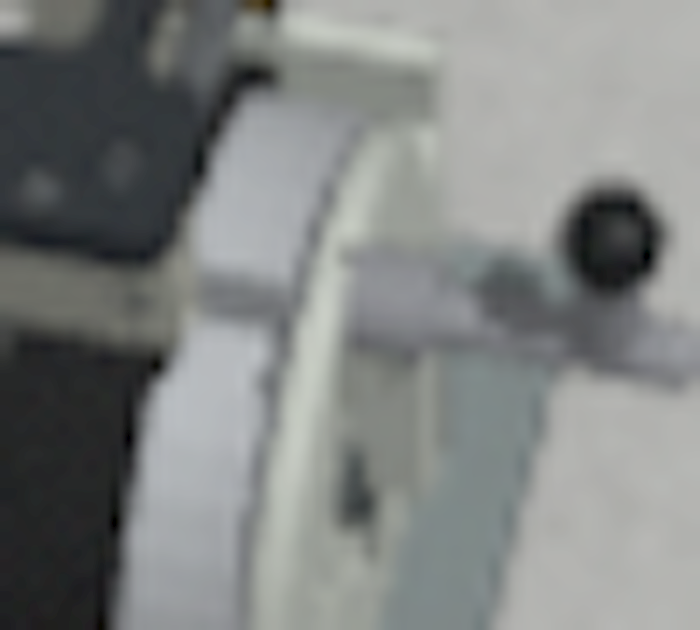

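Call:
{"op": "drive_tool", "data": {
  "plan": [
    {"tx": 0.002, "ty": 0, "tz": -0.002, "turn": 0, "claw": 0},
    {"tx": 0.018, "ty": 0, "tz": 0, "turn": 0, "claw": 0},
    {"tx": 0, "ty": 0, "tz": 0.001, "turn": 0, "claw": 0},
    {"tx": 0, "ty": 0, "tz": 0.001, "turn": 0, "claw": 0},
    {"tx": -0.005, "ty": 0, "tz": 5e-05, "turn": 0, "claw": 0},
    {"tx": -0.005, "ty": 0, "tz": 5e-05, "turn": 0, "claw": 0},
    {"tx": -0.004, "ty": 0, "tz": 5e-05, "turn": 0, "claw": 0},
    {"tx": 0, "ty": 0, "tz": 0, "turn": 0, "claw": 0}
  ]
}}

```text
time_s: 23.1
position: [550.4, -8.8, 161.5]
tcp_rot: [0.0, 0.996, 0.091, -0.0]
ft_force: [0.2, 0.7, 4.6]
gripper_width: 0.3
```

```bash
python3 look.py 15; python3 - <<'E'
from h import *
c=np.load("scene_15.npz")
crop(c,250,215,50,45,14,"pics/n15.png")
E
```

```text
23.2 [551.03  -8.75 161.46] [0.02 0.4  4.69]
```

View pics/n15.png

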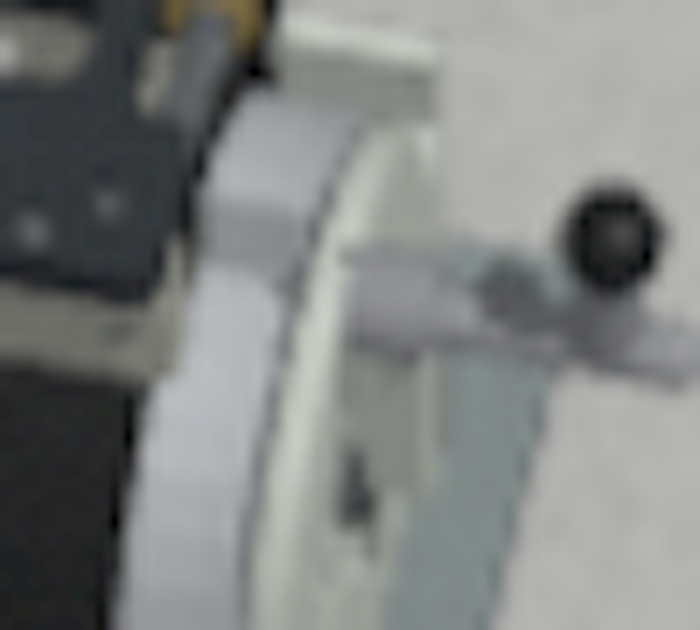

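Call:
{"op": "drive_tool", "data": {
  "plan": [
    {"tx": 0, "ty": 0, "tz": -0.005, "turn": 0, "claw": 0},
    {"tx": 0, "ty": 0, "tz": -0.03, "turn": 0, "claw": 0},
    {"tx": 0, "ty": 0, "tz": -0.045, "turn": 0, "claw": 0},
    {"tx": 0, "ty": -0.03, "tz": -0.02, "turn": 0, "claw": 0},
    {"tx": 0, "ty": -0.04, "tz": 0, "turn": 0, "claw": 0},
    {"tx": 0, "ty": -0.04, "tz": 0, "turn": 0, "claw": 0},
    {"tx": 0, "ty": -0.03, "tz": 0, "turn": 0, "claw": 0},
    {"tx": 0, "ty": 0, "tz": 0, "turn": 0, "claw": 0}
  ]
}}

```text
time_s: 24.0
position: [524.7, 133.4, 261.7]
tcp_rot: [-0.001, 0.996, 0.094, 0.0]
ft_force: [-0.0, -0.3, 0.8]
gripper_width: 0.8
```

```bash
python3 look.py 16; python3 - <<'E'
from h import *
c=np.load("scene_16.npz");crop(c,240,210,50,45,12,"pics/n16s.png")
c=np.load("top_16.npz");crop(c,240,150,60,62,12,"pics/n16t.png")
from pose import w
p=[552.136,.606,.182,4.3]
for c,o in((np.load("scene_16.npz"),(240,210)),(np.load("top_16.npz"),(240,150))):
  for th in (-15,-8,0,8,15):
    t=np.radians(th)
    q=[proj(c,w((56*np.sin(t),y,100+56*np.cos(t)),p)) for y in (4,13,22)]
    print(th,[( (x-o)*12).round(0).tolist() for x in q])
E
```

```text
24.1 [525.66 129.02 261.17] [ 0.53 -0.19 -0.95]
-15 [[293.0, 194.0], [338.0, 202.0], [384.0, 211.0]]
-8 [[285.0, 218.0], [330.0, 227.0], [376.0, 236.0]]
0 [[275.0, 250.0], [321.0, 259.0], [366.0, 267.0]]
8 [[265.0, 285.0], [311.0, 294.0], [357.0, 303.0]]
15 [[257.0, 318.0], [303.0, 327.0], [349.0, 336.0]]
-15 [[419.0, 392.0], [375.0, 400.0], [330.0, 408.0]]
-8 [[413.0, 359.0], [369.0, 366.0], [324.0, 374.0]]
0 [[407.0, 320.0], [362.0, 328.0], [318.0, 336.0]]
8 [[400.0, 282.0], [356.0, 290.0], [311.0, 298.0]]
15 [[394.0, 251.0], [350.0, 259.0], [306.0, 267.0]]
```

View pics/n16s.png

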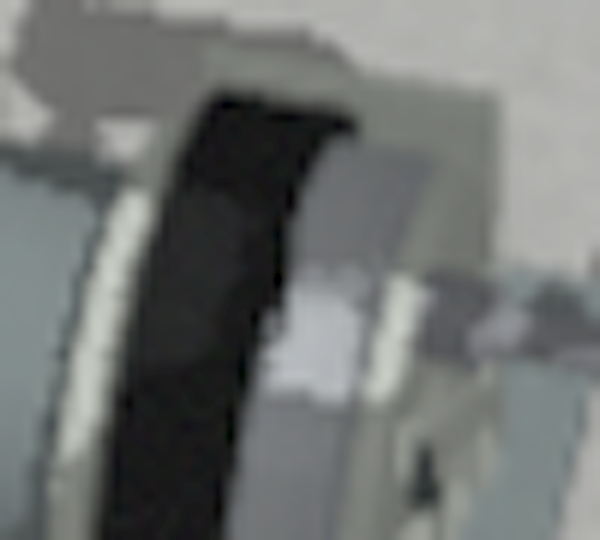

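View pics/n16t.png

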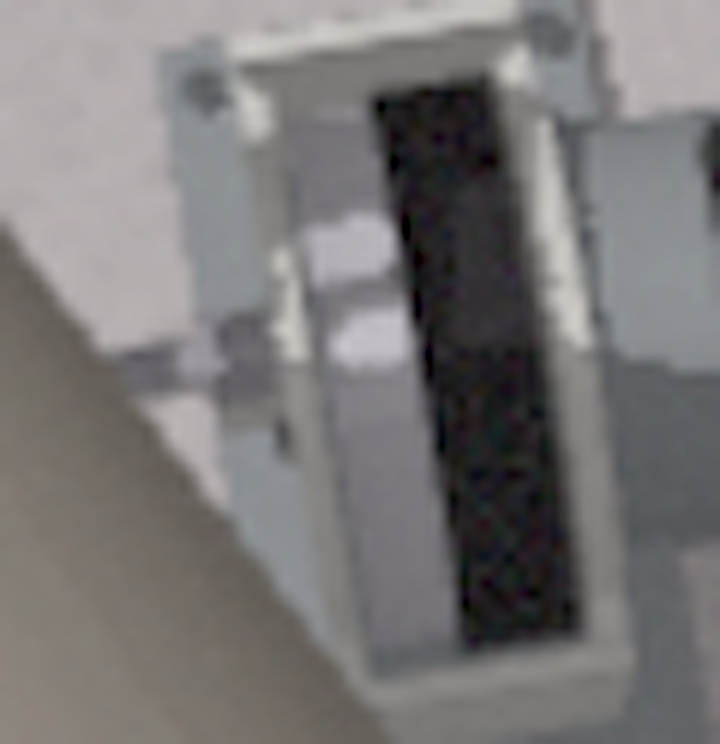

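Call:
{"op": "drive_tool", "data": {
  "plan": [
    {"tx": 0, "ty": 0.045, "tz": 0, "turn": 0, "claw": 0},
    {"tx": 0, "ty": 0.045, "tz": 0, "turn": 0, "claw": 0},
    {"tx": 0, "ty": 0.045, "tz": 0, "turn": 0, "claw": 0},
    {"tx": 0, "ty": 0.045, "tz": 0, "turn": 0, "claw": 0},
    {"tx": 0, "ty": 0.045, "tz": 0, "turn": 0, "claw": 0},
    {"tx": 0, "ty": 0.045, "tz": 0, "turn": 0, "claw": 0},
    {"tx": 0, "ty": 0.045, "tz": 0, "turn": 0, "claw": 0},
    {"tx": 0, "ty": 0.045, "tz": 0, "turn": 0, "claw": 0}
  ]
}}

```text
time_s: 24.9
position: [590.1, -229.3, 261.0]
tcp_rot: [0.0, 0.996, 0.09, -0.001]
ft_force: [1.4, 0.6, -0.5]
gripper_width: 0.5
```

```bash
python3 look.py 17; python3 - <<'E'
from h import *
c=np.load("scene_17.npz");crop(c,240,210,50,45,12,"pics/n17s.png")
c=np.load("top_17.npz");crop(c,240,150,60,62,12,"pics/n17t.png")
E
```

```text
25.0 [ 589.7  -235.01  260.03] [ 0.46  0.12 -0.55]
```

View pics/n17s.png

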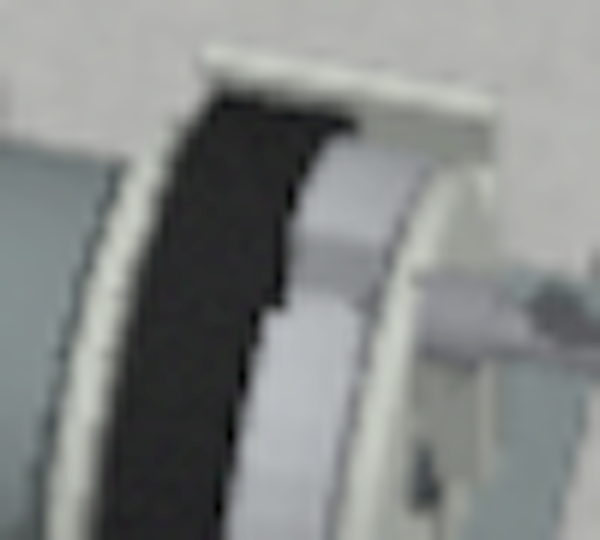

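View pics/n17t.png

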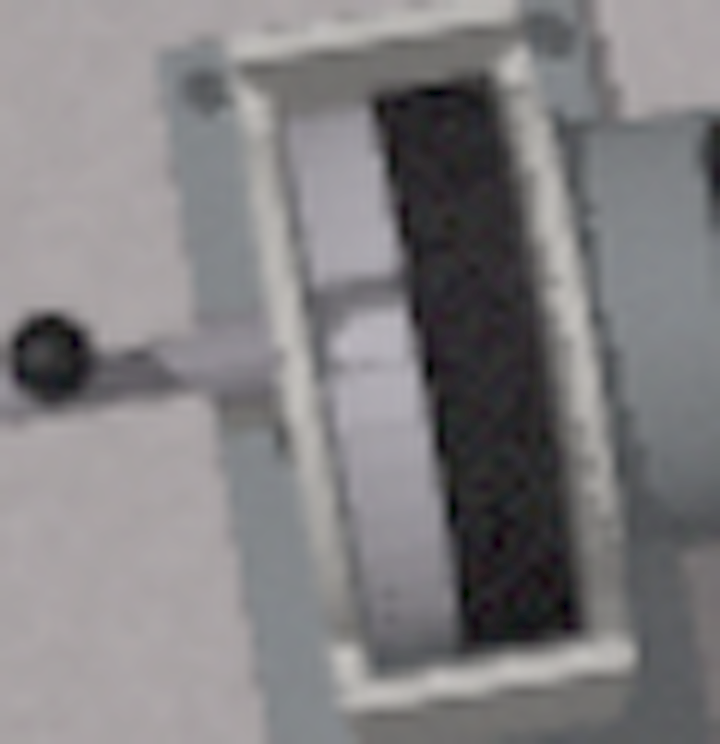

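```bash
python3 - <<'E'
from h import *
from pose import w
p=[552.136,.606,.182,4.3]
c=np.load("top_17.npz")
for P in((0,75,180),(0,75,148),(0,40,148),(0,55,148),(0,13,156),(7.5,13,155.5),(-7.5,13,155.5),(66,31,120),(-66,31,120),(-72,31,120),(72,31,120)):
    print(P,((proj(c,w(P,p))-[240,150])*12).round(0))
g=cv2.cvtColor(c["pixels"],cv2.COLOR_BGR2GRAY)
for col in (268,269,270,271,272): print(col,g[168:186,col])
# knob centre
m=(g[150:200,232:252]<45).astype(np.uint8);print(cv2.moments(m)["m10"]/cv2.moments(m)["m00"]+232,cv2.moments(m)["m01"]/cv2.moments(m)["m00"]+150,proj(c,w((0,75,180),p)))
# rod columns
for col in (249,252,255,257,259): print(col,g[172:188,col])
E
```

```text
(0, 75, 180) [ 44. 360.]
(0, 75, 148) [ 59. 388.]
(0, 40, 148) [231. 358.]
(0, 55, 148) [157. 371.]
(0, 13, 156) [362. 328.]
(7.5, 13, 155.5) [356. 292.]
(-7.5, 13, 155.5) [369. 365.]
(66, 31, 120) [227.  66.]
(-66, 31, 120) [335. 688.]
(-72, 31, 120) [340. 716.]
(72, 31, 120) [223.  38.]
268 [123 124 126 127 120  89  67  69  79 106 144 135  94 112 129 127 129 122]
269 [124 127 127 127 119  76  63  78 112 139 143 138 117 123 130 130 128 120]
270 [125 128 130 129 119  70  67  84 124 141 144 136 110 133 133 132 131 120]
271 [123 129 130 129 116  68  69  88 136 140 143 137 120 136 135 134 131 121]
272 [ 94 115 116 117  97  58  67  91 136 140 143 140 127 135 134 133 131 119]
244.0681818181818 179.6818181818182 [243.64282983 179.99958483]
249 [122 124 125 126 125 125 116  76  49  54  47  73 123 120 121 123]
252 [124 124 127 127 126 120  92  58  54  49  56  91 124 126 128 125]
255 [116 118 120 119 115 111  95  96  97  74  74 125 127 130 127 123]
257 [ 87  88  87  86  78  86  93  99  96  80  78  90 114 116 117 119]
259 [88 88 89 87 82 92 95 98 88 79 66 56 66 69 81 86]
```

```bash
python3 goto.py 531.3 113.7 10.4 8
```

```text
[ 589.7 -235.   260. ] 9.78 [-0.0018 -0.0031 -1.    ]
0 tx 0.0002 ty -0.0442 turn -0.0014
1 tx 0.0003 ty -0.0442 turn -0.0014
2 tx 0.0003 ty -0.0442 turn -0.0014
3 tx 0.0004 ty -0.0442 turn -0.0014
4 tx 0.0004 ty -0.0442 turn -0.0014
5 tx 0.0005 ty -0.0442 turn -0.0014
6 tx 0.0006 ty -0.0442 turn -0.0014
7 tx 0.0006 ty -0.0442 turn -0.0014
```

Call:
{"op": "drive_tool", "data": {
  "plan": [
    {"tx": 0, "ty": -0.044, "tz": 0, "turn": 0, "claw": 0},
    {"tx": 0, "ty": -0.045, "tz": 0, "turn": 0, "claw": 0},
    {"tx": 0, "ty": -0.045, "tz": 0, "turn": 0, "claw": 0},
    {"tx": 0, "ty": -0.045, "tz": 0, "turn": 0, "claw": 0},
    {"tx": 0, "ty": -0.045, "tz": 0, "turn": 0, "claw": 0},
    {"tx": 0, "ty": -0.045, "tz": 0, "turn": 0, "claw": 0},
    {"tx": 0, "ty": -0.045, "tz": 0, "turn": 0, "claw": 0},
    {"tx": 0, "ty": -0.04, "tz": 0, "turn": 0, "claw": 0}
  ]
}}

```text
time_s: 25.8
position: [526.3, 123.7, 261.2]
tcp_rot: [0.0, 0.996, 0.09, -0.0]
ft_force: [0.2, 0.4, 0.2]
gripper_width: 0.4
```

```bash
python3 goto.py 531.3 113.7 10.4 1
```

```text
[526.3 123.7 261.2] 10.35 [-4.e-04 -5.e-04 -1.e+00]
0 tx 0.0031 ty 0.0107 turn -0.0008
```

Call:
{"op": "drive_tool", "data": {
  "plan": [
    {"tx": 0.003, "ty": 0, "tz": 0.01, "turn": 0, "claw": 0},
    {"tx": 0, "ty": 0, "tz": 0.03, "turn": 0, "claw": 0},
    {"tx": 0, "ty": 0, "tz": 0.03, "turn": 0, "claw": 0},
    {"tx": 0, "ty": 0, "tz": 0.018, "turn": 0, "claw": 0},
    {"tx": 0, "ty": 0, "tz": 0.004, "turn": 0, "claw": 0},
    {"tx": 0, "ty": 0.003, "tz": 0, "turn": 0, "claw": 0},
    {"tx": 0, "ty": 0, "tz": 0, "turn": 0, "claw": 0},
    {"tx": 0, "ty": 0, "tz": 0, "turn": 0, "claw": 0}
  ]
}}

```text
time_s: 26.6
position: [531.2, 120.3, 170.3]
tcp_rot: [-0.0, 0.996, 0.09, 0.001]
ft_force: [1.0, -0.2, 0.3]
gripper_width: 0.6
```

```bash
python3 goto.py 535.4 91.5 10.4 1; python3 look.py 18;python3 - <<'E'
from h import *
c=np.load("scene_18.npz");crop(c,240,200,100,75,8,"pics/n18s.png")
E
```

```text
[531.2 120.3 170.3] 10.38 [ 1.6e-03  2.0e-04 -1.0e+00]
0 tx -0.001 ty 0.0291 turn -0.0004
26.7 [530.96 120.55 170.15] [ 0.21 -0.25  0.09]
```

View pics/n18s.png

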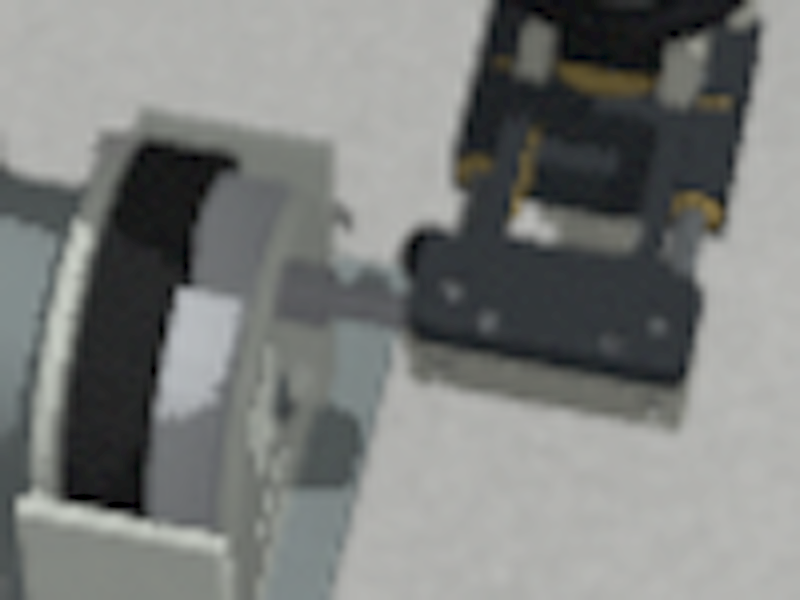

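Call:
{"op": "drive_tool", "data": {
  "plan": [
    {"tx": 0, "ty": 0.008, "tz": 0, "turn": 0, "claw": 0},
    {"tx": 0, "ty": 0.01, "tz": 0, "turn": 0, "claw": 0},
    {"tx": 0, "ty": 0.006, "tz": 0, "turn": 0, "claw": 0},
    {"tx": 0, "ty": 0.002, "tz": 0, "turn": 0, "claw": 0},
    {"tx": 0, "ty": 0.001, "tz": 0, "turn": 0, "claw": 0},
    {"tx": 0, "ty": 0.001, "tz": 0, "turn": 0, "claw": 0},
    {"tx": 0, "ty": 0.001, "tz": 0, "turn": 0, "claw": 0},
    {"tx": 0, "ty": 0.001, "tz": 0, "turn": 0, "claw": 0}
  ]
}}

```text
time_s: 27.5
position: [535.8, 91.9, 169.3]
tcp_rot: [-0.0, 0.996, 0.091, 0.0]
ft_force: [-1.4, 2.7, 0.4]
gripper_width: 0.3
```

Call:
{"op": "drive_tool", "data": {
  "plan": [
    {"tx": 0, "ty": 0.0005, "tz": 0, "turn": 0, "claw": 0},
    {"tx": 0, "ty": 0.0005, "tz": 0, "turn": 0, "claw": 0},
    {"tx": 0, "ty": 0.0005, "tz": 0, "turn": 0, "claw": 0},
    {"tx": 0, "ty": 0, "tz": 0, "turn": 0, "claw": 0},
    {"tx": 0, "ty": 0, "tz": 0, "turn": 0, "claw": 0},
    {"tx": 0, "ty": 0, "tz": 0, "turn": 0, "claw": 0},
    {"tx": 0, "ty": 0, "tz": 0, "turn": 0, "claw": 0},
    {"tx": 0, "ty": 0, "tz": 0, "turn": 0, "claw": 0}
  ]
}}

```text
time_s: 28.3
position: [536.2, 89.7, 169.3]
tcp_rot: [-0.0, 0.996, 0.091, -0.0]
ft_force: [-0.8, 1.5, -0.4]
gripper_width: 0.6
```

Call:
{"op": "drive_tool", "data": {
  "plan": [
    {"tx": 0, "ty": 0.0005, "tz": 0, "turn": 0, "claw": 0},
    {"tx": 0, "ty": 0.0005, "tz": 0, "turn": 0, "claw": 0},
    {"tx": 0, "ty": 0.0005, "tz": 0, "turn": 0, "claw": 0},
    {"tx": 0, "ty": 0, "tz": 0, "turn": 0, "claw": 0},
    {"tx": 0, "ty": 0, "tz": 0, "turn": 0, "claw": 0},
    {"tx": 0, "ty": 0, "tz": 0, "turn": 0, "claw": 0},
    {"tx": 0, "ty": 0, "tz": 0, "turn": 0, "claw": 0},
    {"tx": 0, "ty": 0, "tz": 0, "turn": 0, "claw": 0}
  ]
}}

```text
time_s: 29.1
position: [536.5, 88.1, 169.3]
tcp_rot: [0.0, 0.996, 0.091, -0.0]
ft_force: [-1.1, 1.4, 0.2]
gripper_width: 0.1
```

Call:
{"op": "drive_tool", "data": {
  "plan": [
    {"tx": 0, "ty": 0.0005, "tz": 0, "turn": 0, "claw": 0},
    {"tx": 0, "ty": 0.0005, "tz": 0, "turn": 0, "claw": 0},
    {"tx": 0, "ty": 0.0005, "tz": 0, "turn": 0, "claw": 0},
    {"tx": 0, "ty": 0, "tz": 0, "turn": 0, "claw": 0},
    {"tx": 0, "ty": 0, "tz": 0, "turn": 0, "claw": 0},
    {"tx": 0, "ty": 0, "tz": 0, "turn": 0, "claw": 0},
    {"tx": 0, "ty": 0, "tz": 0, "turn": 0, "claw": 0},
    {"tx": 0, "ty": 0, "tz": 0, "turn": 0, "claw": 0}
  ]
}}

```text
time_s: 29.9
position: [536.7, 86.6, 169.3]
tcp_rot: [0.0, 0.996, 0.091, -0.0]
ft_force: [-0.1, 2.1, -0.7]
gripper_width: 0.3
```

Call:
{"op": "drive_tool", "data": {
  "plan": [
    {"tx": 0, "ty": 0.0005, "tz": 0, "turn": 0, "claw": 0},
    {"tx": 0, "ty": 0.0005, "tz": 0, "turn": 0, "claw": 0},
    {"tx": 0, "ty": 0.0005, "tz": 0, "turn": 0, "claw": 0},
    {"tx": 0, "ty": 0.0005, "tz": 0, "turn": 0, "claw": 0},
    {"tx": 0, "ty": 0, "tz": 0, "turn": 0, "claw": 0},
    {"tx": 0, "ty": 0, "tz": 0, "turn": 0, "claw": 0},
    {"tx": 0, "ty": 0, "tz": 0, "turn": 0, "claw": 0},
    {"tx": 0, "ty": 0, "tz": 0, "turn": 0, "claw": 0}
  ]
}}

```text
time_s: 30.7
position: [537.1, 84.6, 169.3]
tcp_rot: [0.0, 0.996, 0.091, -0.0]
ft_force: [0.3, 2.2, 0.4]
gripper_width: 0.5
```

Call:
{"op": "drive_tool", "data": {
  "plan": [
    {"tx": 0, "ty": 0.0005, "tz": 0, "turn": 0, "claw": 0},
    {"tx": 0, "ty": 0.0005, "tz": 0, "turn": 0, "claw": 0},
    {"tx": 0, "ty": 0.0005, "tz": 0, "turn": 0, "claw": 0},
    {"tx": 0, "ty": 0.0005, "tz": 0, "turn": 0, "claw": 0},
    {"tx": 0, "ty": 0.0005, "tz": 0, "turn": 0, "claw": 0},
    {"tx": 0, "ty": 0, "tz": 0, "turn": 0, "claw": 0},
    {"tx": 0, "ty": 0, "tz": 0, "turn": 0, "claw": 0},
    {"tx": 0, "ty": 0, "tz": 0, "turn": 0, "claw": 0}
  ]
}}

```text
time_s: 31.5
position: [537.6, 82.2, 169.3]
tcp_rot: [0.0, 0.996, 0.091, -0.0]
ft_force: [-0.8, 2.0, 0.8]
gripper_width: 0.7
```

Call:
{"op": "drive_tool", "data": {
  "plan": [
    {"tx": 0, "ty": 0.001, "tz": 0, "turn": 0, "claw": 0},
    {"tx": 0, "ty": 0.001, "tz": 0, "turn": 0, "claw": 0},
    {"tx": 0, "ty": 0.001, "tz": 0, "turn": 0, "claw": 0},
    {"tx": 0, "ty": 0.001, "tz": 0, "turn": 0, "claw": 0},
    {"tx": 0, "ty": 0.001, "tz": 0, "turn": 0, "claw": 0},
    {"tx": 0, "ty": 0.001, "tz": 0, "turn": 0, "claw": 0},
    {"tx": 0, "ty": 0, "tz": 0, "turn": 0, "claw": 0},
    {"tx": 0, "ty": 0, "tz": 0, "turn": 0, "claw": 0}
  ]
}}

```text
time_s: 32.3
position: [538.6, 76.2, 169.3]
tcp_rot: [0.0, 0.996, 0.091, -0.0]
ft_force: [-0.6, 1.8, -0.4]
gripper_width: 0.6
```

Call:
{"op": "drive_tool", "data": {
  "plan": [
    {"tx": 0, "ty": 0.0005, "tz": 0, "turn": 0, "claw": 0},
    {"tx": 0, "ty": 0.0005, "tz": 0, "turn": 0, "claw": 0},
    {"tx": 0, "ty": 0.0005, "tz": 0, "turn": 0, "claw": 0},
    {"tx": 0, "ty": 0, "tz": 0, "turn": 0, "claw": 0},
    {"tx": 0, "ty": 0, "tz": 0, "turn": 0, "claw": 0},
    {"tx": 0, "ty": 0, "tz": 0, "turn": 0, "claw": 0},
    {"tx": 0, "ty": 0, "tz": 0, "turn": 0, "claw": 0},
    {"tx": 0, "ty": 0, "tz": 0, "turn": 0, "claw": 0}
  ]
}}

```text
time_s: 33.1
position: [538.9, 74.9, 169.3]
tcp_rot: [0.0, 0.996, 0.091, -0.0]
ft_force: [-1.1, 1.9, 1.0]
gripper_width: 0.4
```

Call:
{"op": "drive_tool", "data": {
  "plan": [
    {"tx": 0, "ty": 0.0005, "tz": 0, "turn": 0, "claw": 0},
    {"tx": 0, "ty": 0.0005, "tz": 0, "turn": 0, "claw": 0},
    {"tx": 0, "ty": 0, "tz": 0, "turn": 0, "claw": 0},
    {"tx": 0, "ty": 0, "tz": 0, "turn": 0, "claw": 0},
    {"tx": 0, "ty": 0, "tz": 0, "turn": 0, "claw": 0},
    {"tx": 0, "ty": 0, "tz": 0, "turn": 0, "claw": 0},
    {"tx": 0, "ty": 0, "tz": 0, "turn": 0, "claw": 0},
    {"tx": 0, "ty": 0, "tz": 0, "turn": 0, "claw": 0}
  ]
}}

```text
time_s: 33.9
position: [539.1, 73.8, 169.3]
tcp_rot: [0.0, 0.996, 0.091, -0.0]
ft_force: [-0.6, 1.6, 0.1]
gripper_width: 0.4
```

Still sliding at friction only; keep going in 1 mm steps to the end stop.

Call:
{"op": "drive_tool", "data": {
  "plan": [
    {"tx": 0, "ty": 0.0005, "tz": 0, "turn": 0, "claw": 0},
    {"tx": 0, "ty": 0.0005, "tz": 0, "turn": 0, "claw": 0},
    {"tx": 0, "ty": 0, "tz": 0, "turn": 0, "claw": 0},
    {"tx": 0, "ty": 0, "tz": 0, "turn": 0, "claw": 0},
    {"tx": 0, "ty": 0, "tz": 0, "turn": 0, "claw": 0},
    {"tx": 0, "ty": 0, "tz": 0, "turn": 0, "claw": 0},
    {"tx": 0, "ty": 0, "tz": 0, "turn": 0, "claw": 0},
    {"tx": 0, "ty": 0, "tz": 0, "turn": 0, "claw": 0}
  ]
}}

```text
time_s: 34.7
position: [539.2, 73.4, 169.3]
tcp_rot: [-0.0, 0.996, 0.091, 0.0]
ft_force: [-2.4, 5.2, 0.9]
gripper_width: 0.8
```

Call:
{"op": "drive_tool", "data": {
  "plan": [
    {"tx": 0, "ty": 0.0005, "tz": 0, "turn": 0, "claw": 0},
    {"tx": 0, "ty": 0, "tz": 0, "turn": 0, "claw": 0},
    {"tx": 0, "ty": 0.0003, "tz": 0, "turn": 0, "claw": 0},
    {"tx": 0, "ty": 0, "tz": 0, "turn": 0, "claw": 0},
    {"tx": 0, "ty": 0, "tz": 0, "turn": 0, "claw": 0},
    {"tx": 0, "ty": 0, "tz": 0, "turn": 0, "claw": 0},
    {"tx": 0, "ty": 0, "tz": 0, "turn": 0, "claw": 0},
    {"tx": 0, "ty": 0, "tz": 0, "turn": 0, "claw": 0}
  ]
}}

```text
time_s: 35.5
position: [539.3, 73.3, 169.4]
tcp_rot: [-0.001, 0.996, 0.091, 0.0]
ft_force: [-1.4, 6.6, 0.3]
gripper_width: 0.3
```

Call:
{"op": "drive_tool", "data": {
  "plan": [
    {"tx": 0, "ty": -0.003, "tz": 0, "turn": 0, "claw": 0},
    {"tx": 0, "ty": -0.015, "tz": 0, "turn": 0, "claw": 0},
    {"tx": 0, "ty": -0.03, "tz": 0, "turn": 0, "claw": 0},
    {"tx": 0, "ty": -0.03, "tz": 0, "turn": 0, "claw": 0},
    {"tx": 0, "ty": -0.03, "tz": 0, "turn": 0, "claw": 0},
    {"tx": 0, "ty": 0, "tz": -0.03, "turn": 0, "claw": 0},
    {"tx": 0, "ty": 0, "tz": -0.02, "turn": 0, "claw": 0},
    {"tx": 0, "ty": 0, "tz": 0, "turn": 0, "claw": 0}
  ]
}}

```text
time_s: 36.3
position: [520.8, 179.7, 221.6]
tcp_rot: [-0.0, 0.996, 0.091, 0.002]
ft_force: [0.6, -0.1, -0.2]
gripper_width: 0.2
```

```bash
python3 look.py 19;python3 - <<'E'
from h import *
from pose import w
p=[552.136,.606,.182,4.3]
a=np.load("scene_19.npz");crop(a,240,205,60,60,7,"pics/a.png")
b=np.load("top_19.npz");crop(b,235,150,50,60,7,"pics/b.png")
cv2.imwrite("pics/n19.png",np.hstack([cv2.imread("pics/a.png"),cv2.imread("pics/b.png")]))
for c,o in((a,(240,205)),(b,(235,150))):
  for y in (75,55): print(y,proj(c,w((0,y,180),p)),((proj(c,w((0,y,180),p))-o)*7).round())
E
```

```text
36.4 [519.81 178.36 219.26] [-0.85  1.19 -0.48]
75 [293.33969183 230.86179571] [373. 181.]
55 [284.62133858 229.22877052] [312. 170.]
75 [243.64282983 179.99958483] [ 60. 210.]
55 [252.11604622 178.51934705] [120. 200.]
```

View pics/n19.png

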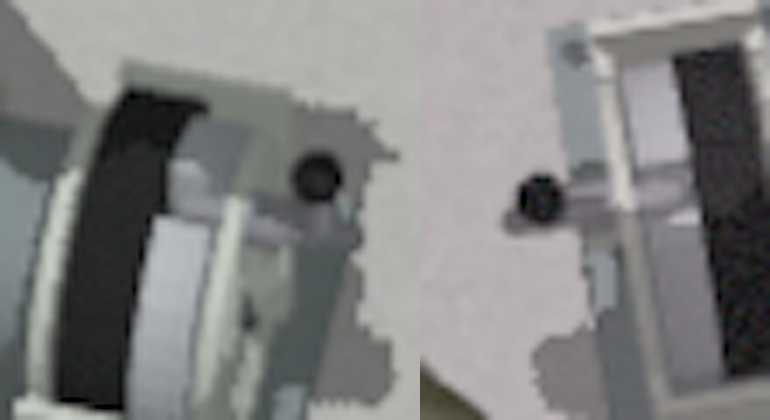

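Call:
{"op": "drive_tool", "data": {
  "plan": [
    {"tx": 0, "ty": 0, "tz": 0, "turn": 0, "claw": 0},
    {"tx": 0, "ty": 0, "tz": 0, "turn": 0, "claw": 0},
    {"tx": 0, "ty": 0, "tz": 0, "turn": 0, "claw": 0},
    {"tx": 0, "ty": 0, "tz": 0, "turn": 0, "claw": 0},
    {"tx": 0, "ty": 0, "tz": 0, "turn": 0, "claw": 0},
    {"tx": 0, "ty": 0, "tz": 0, "turn": 0, "claw": 0},
    {"tx": 0, "ty": 0, "tz": 0, "turn": 0, "claw": 0},
    {"tx": 0, "ty": 0, "tz": 0, "turn": 0, "claw": 0}
  ]
}}

```text
time_s: 37.2
position: [519.9, 178.3, 219.3]
tcp_rot: [0.0, 0.996, 0.091, 0.0]
ft_force: [0.1, 0.6, -0.4]
gripper_width: 0.4
```

```bash
python3 -c "
from rig import bot
print(bot.finish_job())"
```

```text
the job is handed in; nothing more can be done
None
```

The main shaft is locked. The notch stands at the top, the lock bolt is home in it, and I handed the job in at about 37 s with the arm clear.

- **Wheel:** I rubbed the tyre round in short strokes with closed fingertips. The highest contact force I read was about 10.7 N, but force was only read at the end of each call and with each picture, so peaks between readings were not seen.
- **Notch position:** With the arm lifted clear, the top camera put the notch within about 1.5 mm of the bolt's line. The scene camera alone ranged from about -1 to +3 mm, so the two agree only to a few millimetres. That is within the bolt's self-centring range.
- **Bolt:** I pushed the knob home in small steps at about 2 N (sliding friction only) with no catch at the wheel's edge. The force rose to 6.6 N at the end stop after 18.5 mm or more of measured travel.
- **Last check:** Both cameras show the knob where it should be at 20 mm of travel, with the bolt inside the notch and nothing touched. I did not re-measure the bystanders, but the path stayed clear of them. The hand-in gives no verdict.

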